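# Offer up the hinge-clamp jaw for its pin

### The arm

A 7-joint arm with a two-finger parallel gripper is mounted at the origin on the work surface. World frame = base frame: x ahead of the robot, y to its left, z up, the work surface at z = 0. Lengths are in mm, angles in rad, forces in N, time in s.
With the tool pointing down it reaches from about 400 to 850 mm from the base axis. Payload 6.9 kg.
Tool frame: the origin (TCP) lies at the very end of the fingers, on their centre line; the grasp point (between the pads) lies 19 mm behind it; z points along the fingers, x is the direction in which the jaws open and shut, and the axes are right-handed (so a half turn about z gives the same grasp; the last joint's range is limited). The gripper opens to 85 mm and grips with 20 to 120 N. Pads are 22 mm wide; open, the fingers measure 114 mm over their backs; the gripper's body (76 mm by 85 mm) begins 54 mm behind the grasp point. The pads swing forward as they close: fully open they stand 13 mm farther back than shut.
Start: joints at [1.371, 0.507, -0.238, 1.5, 0.126, 1.149, -0.155], TCP at [188.13, -596.002, 231.275] pointing down, gripper open.
Joint ranges: [-3.08, 3.08], [-0.24, 2.05], [-1.43, 1.35], [0, 2.5], [-1.52, 4.66], [0.17, 1.96], [-2.89, 2.89]. Speed limits (rad/s): [2.39, 2.39, 3.14, 3.14, 3.14, 3.14, 3.14].

### API

Orientations are given as a rotation vector (axis times angle).
In Python, from cell import * gives the robot as it stands. The module is installed in compiled form; this text tells all that it offers.
- The arm moves only by the tool arm_command, never from a script. Its argument "increments" is a list that holds one entry, the list of rows, each a list of 7 numbers: the shift along the tool's x, y, z in m, then the turn, a rotation vector about the tool's x, y, z in degrees, then the opening, from 0 (shut) to 1 (fully open). In form: [[[dx, dy, dz, rx, ry, rz, jaw], ...]]. A call has exactly 8 rows; each row is the pose to reach, as a shift and turn from the pose measured when the call began, along the tool's axes at that moment; what a row does not reach only later rows make up. A row lasts 1/10 s, in which the tool goes at most 50 mm and 8.59 degrees, less where a joint would pass 70% of its speed; a pose out of reach is approached as far as the arm can. A call with a gripper value outside its range is refused whole. The fingers move at their own pace and stop on an object; "force" is the grip in N (left out, the last holds). Time passes only in rows, so rows that repeat a pose let the fingers close, or fill a call up. It gives the time, the measured TCP pose, the force and the opening at its end, in the units of the state.
- observe(): the state, without advancing time (a new reading comes with each control period).
- read_camera(name): name is "scene" or "top" or "wrist"; returns the picture (400x640x3 uint8, red, green, blue); there is no depth.
- calibration(name): a dict with "vfov" (degrees; the focal length in pixels is half the picture's height over the tangent of half this angle, whatever the lens; pixels are square), "cx", "cy" (the principal point, pixels), "camera_from_world" (4x4, takes a point from world to camera coordinates). Camera axes: x right, y down, z forward; pixel columns grow to the right and rows downward; lengths in mm; the calibration is good to about 2 mm. A picture is of the moment at which its call begins: read the wrist's pose just before it. calibration takes no time and is no camera call; for the wrist camera it gives the pose at the moment of the call.
- finish_job(): hands the job in, once; it reports no verdict.
The state is a dict: "time_s": time; "q": joint angles; "joint_vel": joint speeds; "joint_efforts": joint torques, N m; "tool_pos": TCP position; "ee_rot": TCP orientation; "ft_force": force on the tool from outside, world axes, zero at the start; "wrist_torque": the same for the moment, N m; "gripper_width": finger opening in mm.
Only numpy, scipy, OpenCV 4.12 (cv2) and the standard library are available. Lean on these libraries where they do the work, as an engineer would, in place of code of your own. Each camera call takes 0.05 s, during which the arm holds its last target.

### The job

The right-hand hinge clamp of the screen-printing bench has its jaw off: swing the lamp arm round to the right, up to its stop, so that it is clear of the clamp, then pick up the loose jaw and gently lower its two knuckles into the gaps between the three knuckles of the fixed leaf. Bring all the holes into one line, with the jaw level, so that the hinge pin could be pushed through, and finish while still holding the jaw there in the gripper, steady and not leaning on the fixed leaf. Leave the pin, the tape, the ink tub and the squeegee where they lie.

Things in the scene. Friction and masses are not known exactly. Their poses are not given: they have to be found in the camera images.
- hinge_rail: Fixed steel rail along the back of the bench, 600 x 75 x 12 mm, carrying two hinge clamps. Origin on the table below the middle of the right-hand clamp's free fixed leaf (dark grey iron, no jaw on it); y runs along the hinge axis towards the left-hand clamp, x away from the side where the jaw's arm goes (so the arm lies to -x), z up.
- hinge_bore (a point): Middle of the free fixed leaf's 11 mm bores, on the hinge axis 50 mm above the table; axes as hinge_rail. Three knuckles, 24 mm diameter, 18 mm long, at y = -39, 0, 39 mm along the axis; the two gaps between them are 21 mm wide, centred at y = -19.5 and 19.5 mm, open to above and to -x. Knuckle ends bevelled 2.5 mm.
- hinge_ledge (a point): Top of the leaf's ledge below the bores, 35.5 mm above the table: 2.5 mm below a jaw knuckle that is in line; it reaches 12.5 mm to -x of the axis. Behind the axis, from x = 14.5 to 56.5 mm, stands the leaf's jamb block, 100 mm long in y, 62 mm high (bolt heads to 68 mm).
- left_clamp (a point): Bystander, fixed: the left-hand clamp on the same rail, 420 mm along +y; this point is on its hinge axis. It is complete, its own jaw pinned level and reaching 140 mm to -x, knob tops 93 mm above the table.
- jaw: The loose jaw: bare grey cast metal, 0.47 to 0.65 kg, lying flat, right way up, on the table. Origin on its underside below the middle of its bores; x points out of the knuckle end, the arm runs 138 mm to -x, y along the bores, z up. 96 mm wide. Fitted, its axes point as those of hinge_rail and its underside is 38 mm above the table.
- jaw_bore (a point): Middle of the jaw's 11 mm bores, between its two knuckles, 12 mm above the underside; axes as jaw. The knuckles are 24 mm in diameter, 16 mm long, centred at y = -19.5 and 19.5 mm, ends bevelled 2.5 mm. Behind them is a boss 96 mm wide, 22 mm high, from x = -36.5 to -14.5 mm.
- jaw_rib (a point): Grasp point on the jaw's rib, 66 mm behind the bores, 34 mm above the underside, near the centre of mass. Rib 14 mm thick in y, 72 mm long in x, top 44 mm above the underside; pinch it across y from above. The tongue beside it is 8 mm thick. Farther to -x, 115 to 135 mm from the bores, a strap with two screw knobs, tops 55 mm above the underside.
- lamp_arm (a joint): Swing of the lamp arm about its upright post, rad: starts between 0 and 0.3 with the lamp head over the free fixed leaf, grows anticlockwise seen from above (the head comes towards the robot, then goes to the right), stop at 1.6. It is stiff, about 1.3 N at the head, and stays where it is left.
- lamp_pivot (a point): The post's axis, at 234 mm height, about 175 mm behind and to the right of the free fixed leaf. The post stands on a round foot of 116 mm diameter.
- lamp_knob (a point): Middle of the grip on the lamp head: an upright black knob 24 mm in diameter, 34 mm high, its middle 276 mm above the table, 198 mm from the post's axis. Below it is the flat round lamp head, 108 mm in diameter, from 222 to 252 mm above the table.
- pin: Bystander: the steel hinge pin lying on the table, 10 mm diameter, 120 mm long with a T handle; origin on the table under its middle, x towards its nose.
- tape_roll: Bystander: roll of brown tape lying flat, 100 mm diameter, 48 mm high; origin under its centre.
- ink_tub: Bystander: grey ink tub, 90 mm diameter, 100 mm high; origin under its centre.
- squeegee: Bystander: wooden squeegee with rubber blade lying flat, 240 mm along its y, x from -11 mm to 100 mm (blade), 30 mm high; origin underneath its handle edge.
Things that resemble listed ones, but are neither listed nor needed, are in the scene too. What is shaped like the jaw but orange or yellow is not meant.

How it is judged:
By the outcome, as a careful person would: the job done as asked, in the order asked, and still so for the second after the job is handed in, while the arm keeps its last pose, push and grip.
It also fails if it takes over 61 s, if anything falls off the work surface, if the arm or the gripper's body presses on something with over 40 N, if the wrist force passes 120 N, or if a joint passes its speed limit or range.

## Working session

There is one attempt and no reset: what is moved stays moved. The work goes in short steps, Python scripts to look and compute and a tool call to move; the robot and the scene stay as the last step left them, time stands still between calls to the robot, and variables do not carry over. Pictures are saved under pics/ and viewed, and the job is handed in when it is done.

Besides the shell and the picture viewer there is one more tool, called after "Emit:" in YAML: its name, and indented under it one key for each argument. arm_command: Moves the arm, as the interface text tells. Its arguments: {"type":"object","properties":{"increments":{"type":"array","items":{"type":"array","items":{"type":"array","items":{"type":"number"}}}},"force":{"type":"number"}},"required":["increments"]}

```bash
mkdir -p pics; ls; python3 - <<'E'
from cell import *
import cv2
for n in ("scene","top"):
    im=read_camera(n); cv2.imwrite(f"pics/{n}0.png",im[:,:,::-1])
    c=calibration(n); print(n,c)
s=observe(); print(s)
E
```

```text
pics
scene {'vfov': 50.049820699432786, 'cx': 318.5802755619293, 'cy': 201.05930229406667, 'camera_from_world': array([[ 8.70562498e-01,  4.91769479e-01,  1.68438689e-02,
        -4.14406878e+02],
       [ 3.92163063e-01, -6.72743454e-01, -6.27394914e-01,
        -6.17347989e+01],
       [-2.97202067e-01,  5.52792027e-01, -7.78519047e-01,
         1.43010204e+03],
       [ 0.00000000e+00,  0.00000000e+00,  0.00000000e+00,
         1.00000000e+00]])}
top {'vfov': 44.14421539336234, 'cx': 315.88442754673747, 'cy': 199.8513881138344, 'camera_from_world': array([[-1.05020817e-02, -9.99811244e-01, -1.63457346e-02,
         5.27716313e+01],
       [-9.85658975e-01,  1.31039497e-02, -1.68239922e-01,
         4.61664578e+02],
       [ 1.68422359e-01,  1.43444506e-02, -9.85610545e-01,
         1.82588516e+03],
       [ 0.00000000e+00,  0.00000000e+00,  0.00000000e+00,
         1.00000000e+00]])}
{'time_s': 0.1, 'q': array([ 1.37048632,  0.50823939, -0.23752026,  1.50105206,  0.12570174,
        1.14889383, -0.15479321]), 'joint_vel': array([-0.00039654, -0.0016336 , -0.00037686, -0.00140356, -0.00087399,
       -0.00108011,  0.00021552]), 'joint_efforts': array([-4.90926279e-03, -6.21833611e+01, -2.19479039e+00, -2.50201946e+01,
        1.24549249e-02,  7.84920005e-03, -4.30587602e-05]), 'tool_pos': array([ 187.95195103, -595.58953614,  230.51851936]), 'ee_rot': array([-2.53314131e+00,  1.85661861e+00,  2.06792406e-03]), 'ft_force': array([-0.32092575,  0.01181036, -0.40309929]), 'wrist_torque': array([-0.03711215,  0.01340627,  0.04558502]), 'gripper_width': 85.272573299942}
```

View pics/scene0.png

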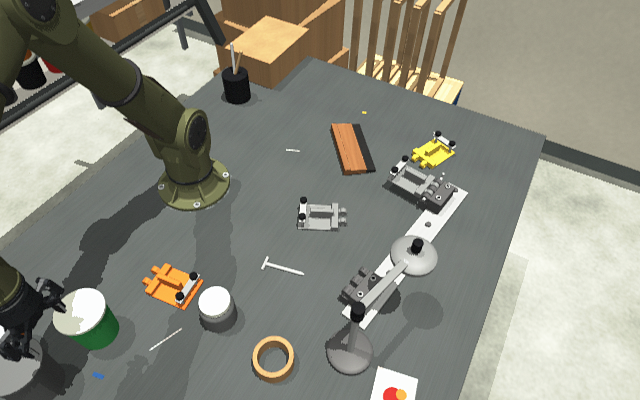

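View pics/top0.png

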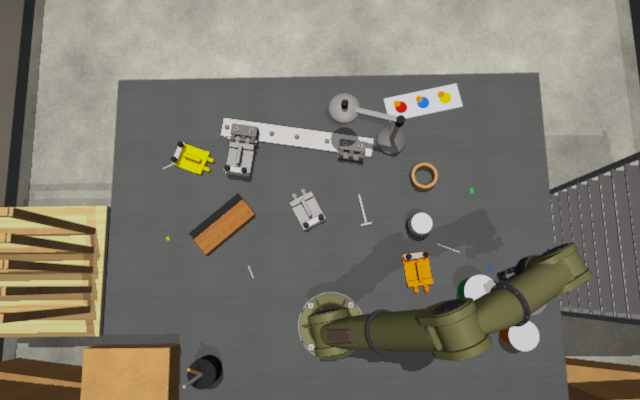

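The loose grey jaw is at top (307,210) and scene (320,216). The orange one at top (418,270) and the yellow one at (192,158) are the decoys. The other grey jaw at (240,155) is pinned on the left clamp. I'll enlarge to confirm and measure.

```bash
cat > h.py <<'E'
import numpy as np, cv2
from scipy.spatial.transform import Rotation as R
def ray(c,u,v):
    f=200/np.tan(np.radians(c["vfov"])/2); T=np.array(c["camera_from_world"])
    d=T[:3,:3].T@np.array([(u-c["cx"])/f,(v-c["cy"])/f,1]); o=-T[:3,:3].T@T[:3,3]
    return o,d/np.linalg.norm(d)
def onz(c,u,v,z):
    o,d=ray(c,u,v); return o+d*(z-o[2])/d[2]
def proj(c,p):
    f=200/np.tan(np.radians(c["vfov"])/2); T=np.array(c["camera_from_world"])
    q=T[:3,:3]@np.asarray(p,float)+T[:3,3]; return np.array([f*q[0]/q[2]+c["cx"],f*q[1]/q[2]+c["cy"]])
def two(c1,p1,c2,p2):
    o1,d1=ray(c1,*p1);o2,d2=ray(c2,*p2)
    A=np.stack([d1,-d2],1); t=np.linalg.lstsq(A,o2-o1,rcond=None)[0]
    a=o1+t[0]*d1;b=o2+t[1]*d2
    return (a+b)/2,np.linalg.norm(a-b)
def crop(path,out,x0,y0,x1,y1,k):
    im=cv2.imread(path)[y0:y1,x0:x1]; cv2.imwrite(out,cv2.resize(im,None,fx=k,fy=k,interpolation=cv2.INTER_CUBIC))
E
python3 - <<'E'
from h import *
crop("pics/top0.png","pics/t1.png",280,85,420,235,4)
crop("pics/scene0.png","pics/s1.png",285,180,465,380,3)
E
```

```text
(no output)
```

View pics/t1.png

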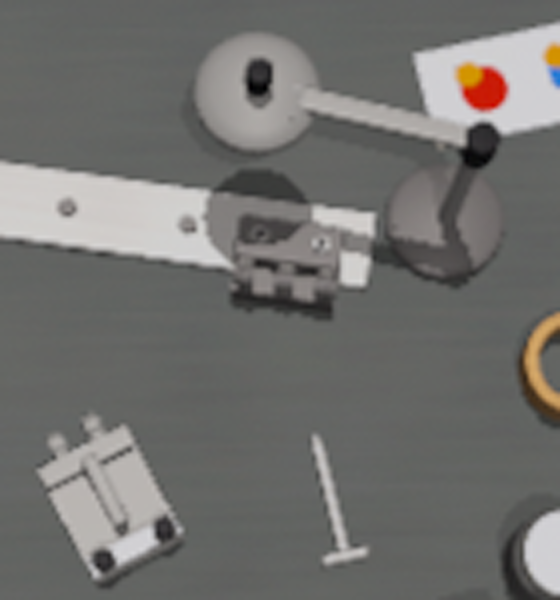

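View pics/s1.png

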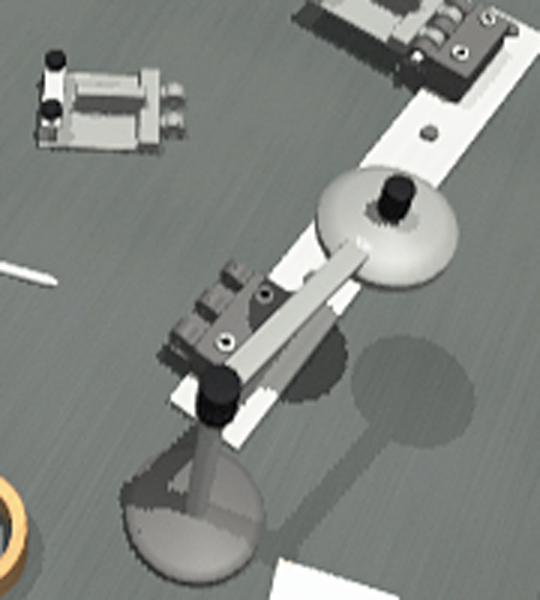

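```bash
python3 - <<'E'
from cell import *
from h import *
S=calibration("scene");T=calibration("top")
t=lambda x,y:(280+x/4,85+y/4)
s=lambda x,y:(285+x/3,180+y/3)
np.set_printoptions(precision=1,suppress=True)
k=two(T,t(259,80),S,s(397,198));print("knob",k, onz(T,*t(259,80),276),onz(S,*s(397,198),276))
print("foot",onz(T,*t(445,222),5),onz(S,*s(195,515),5))
print("posttop",two(T,t(481,143),S,s(217,395)))
for p in [(237,268),(212,298),(187,330)]: print("kn",onz(S,*s(*p),62))
for p in [(264,234),(320,243)]: print("bolt top",onz(T,*t(*p),66))
for p in [(265,295),(226,342)]: print("bolt sc",onz(S,*s(*p),66))
print("jaw bolts")
for p in [(55,60),(51,108)]: print("sc knobs",onz(S,*s(*p),52))
for p in [(103,560),(164,529)]: print("top knobs",onz(T,*t(*p),52))
for p in [(57,440),(93,424)]: print("top knuckles",onz(T,*t(*p),20))
for p in [(172,92),(173,124)]: print("sc knuckles",onz(S,*s(*p),20))
for p in [(90,462),(122,525)]: print("top rib",onz(T,*t(*p),44))
for p in [(77,90),(144,92)]: print("sc rib",onz(S,*s(*p),44))
E
```

```text
knob (array([753.5, -56.4, 270.9]), np.float64(7.533645390519084)) [748.1 -57.9 276. ] [756.9 -57.4 276. ]
foot [ 700.5 -250.4    5. ] [ 707.  -248.1    5. ]
posttop (array([ 703.4, -249.2,  238.6]), np.float64(3.6788091467301327))
kn [644.4 -49.5  62. ]
kn [638.3 -88.1  62. ]
kn [ 633.2 -127.1   62. ]
bolt top [673.3 -69.8  66. ]
bolt top [ 663.7 -122.6   66. ]
bolt sc [678.5 -63.9  66. ]
bolt sc [ 668.4 -122.4   66. ]
jaw bolts
sc knobs [374.2  82.7  52. ]
sc knobs [402.3  27.6  52. ]
top knobs [365.6  85.9  52. ]
top knobs [394.   28.7  52. ]
top knuckles [485.6 130.3  20. ]
top knuckles [500.7  95.7  20. ]
sc knuckles [488.  129.3  20. ]
sc knuckles [507.9  93.2  20. ]
top rib [459.7  97.8  44. ]
top rib [399.3  68.1  44. ]
sc rib [410.3  65.7  44. ]
sc rib [470.6  97.8  44. ]
```

```bash
cat >> h.py <<'E'
def rel(s,pos,yaw=None,down=True):
    """shift (m) and turn (deg) in tool axes from state s to world pos, tool x at yaw deg, tool straight down"""
    M=R.from_rotvec(s["ee_rot"]); d=M.inv().apply(np.asarray(pos,float)-s["tool_pos"])/1000
    if yaw is None: x=M.apply([1,0,0]); yaw=np.degrees(np.arctan2(x[1],x[0]))
    a=np.radians(yaw); x=np.array([np.cos(a),np.sin(a),0]); z=np.array([0,0,-1.]); y=np.cross(z,x)
    G=R.from_matrix(np.stack([x,y,z],1)); r=(M.inv()*G).as_rotvec(degrees=True)
    return np.r_[np.round(d,4),np.round(r,2)]
def st(s):
    x=R.from_rotvec(s["ee_rot"]).as_matrix()
    print("t",round(s["time_s"],2),"pos",s["tool_pos"].round(1),"yaw",round(np.degrees(np.arctan2(x[1,0],x[0,0])),2),"z",x[:,2].round(4),"F",s["ft_force"].round(1),"Tq",s["wrist_torque"].round(2),"w",round(s["gripper_width"],1))
E
python3 - <<'E'
from cell import *
from h import *
s=observe(); st(s)
print(rel(s,[450,-330,400],-40)); print(rel(s,[720,-60,400],-14))
E
```

```text
t 0.1 pos [ 188.  -595.6  230.5] yaw -72.48 z [-5.0e-04  1.5e-03 -1.0e+00] F [-0.3  0.  -0.4] Tq [-0.04  0.01  0.05] w 85.3
[-1.746e-01 -3.298e-01 -1.692e-01 -2.000e-02  9.000e-02 -3.248e+01]
[-3.508e-01 -6.686e-01 -1.689e-01 -4.000e-02  8.000e-02 -5.848e+01]
```

Emit:
arm_command:
  increments:
    - [[-0.06,-0.08,-0.08,0,0,-8,1],[-0.1,-0.16,-0.13,0,0,-16,1],[-0.16,-0.29,-0.17,0,0,-26,1],[-0.175,-0.33,-0.17,0,0,-32,1],[-0.22,-0.42,-0.17,0,0,-39,1],[-0.26,-0.5,-0.17,0,0,-46,1],[-0.31,-0.59,-0.17,0,0,-52,1],[-0.35,-0.668,-0.17,0,0,-58,1]]

```text
time_s: 0.9
tool_pos: [447.2, -329.2, 360.3]
ee_rot: [-3.116, 0.39, 0.001]
ft_force: [1.0, -0.6, -0.2]
gripper_width: 85.4
```

```bash
python3 - <<'E'
from cell import *
from h import *
s=observe(); st(s); print(s["q"].round(2))
print(rel(s,[700,-60,400],-14))
E
```

```text
t 0.9 pos [ 447.2 -329.2  360.3] yaw -14.26 z [-4.0e-04  1.2e-03 -1.0e+00] F [ 1.  -0.6 -0.2] Tq [-0.05 -0.07 -0.02] w 85.4
[ 0.98  0.35 -0.58  1.44  0.19  1.41  0.14]
[ 0.1787 -0.3233 -0.0395 -0.06    0.04   -0.26  ]
```

Emit:
arm_command:
  increments:
    - [[0.02,-0.04,-0.035,0,0,0,1],[0.04,-0.08,-0.04,0,0,0,1],[0.07,-0.12,-0.04,0,0,0,1],[0.09,-0.16,-0.04,0,0,0,1],[0.115,-0.2,-0.04,0,0,0,1],[0.135,-0.24,-0.04,0,0,0,1],[0.16,-0.28,-0.04,0,0,0,1],[0.179,-0.323,-0.04,0,0,0,1]]

```text
time_s: 1.7
tool_pos: [701.4, -59.8, 399.5]
ee_rot: [-3.117, 0.392, 0.003]
ft_force: [1.5, -1.2, -0.1]
gripper_width: 85.5
```

```bash
python3 - <<'E'
from cell import *
from h import *
s=observe(); st(s); print(s["q"].round(2))
c=calibration("wrist"); print(c)
cv2.imwrite("pics/w1.png",read_camera("wrist")[:,:,::-1])
E
```

```text
t 1.7 pos [701.4 -59.8 399.5] yaw -14.35 z [-1.7e-03  5.0e-04 -1.0e+00] F [ 1.5 -1.2 -0.1] Tq [-0.06 -0.02  0.  ] w 85.5
[ 0.29  0.63 -0.59  0.88  0.34  1.71 -0.41]
{'vfov': 58.52141203436187, 'cx': 318.6774098609324, 'cy': 191.385376220874, 'camera_from_world': array([[ 9.69015624e-01, -2.46995603e-01, -1.37602526e-03,
        -6.93505606e+02],
       [-2.33886149e-01, -9.19347071e-01,  3.16383046e-01,
         1.49513738e+01],
       [-7.94102658e-02, -3.06258281e-01, -9.48630526e-01,
         5.77222717e+02],
       [ 0.00000000e+00,  0.00000000e+00,  0.00000000e+00,
         1.00000000e+00]])}
```

View pics/w1.png

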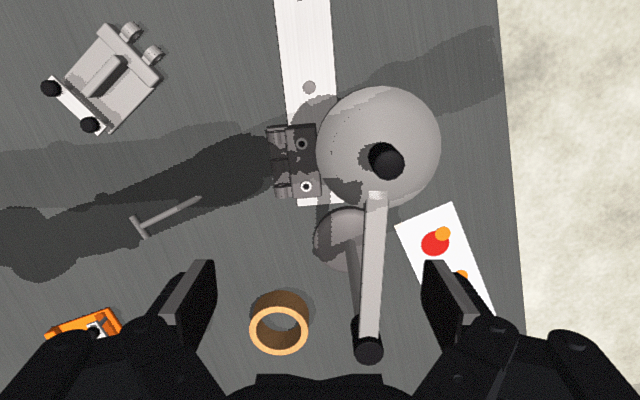

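Wrist view: the knob top is near (386,161), the lamp head disc near (378,147), the post's top knob near (368,350), and the leaf near (293,162).

```bash
python3 - <<'E'
from cell import *
from h import *
c=calibration("wrist")
im=cv2.imread("pics/w1.png"); g=im.max(2)
m=(g<45).astype(np.uint8); n,l,stt,cen=cv2.connectedComponentsWithStats(m)
for i in range(1,n):
    if 300<stt[i,4]<3000: print(stt[i],cen[i].round(1))
print(onz(c,386,161,276),onz(c,388,163,293), onz(c,378,147,240))
print("post",onz(c,368,350,250))
for p in [(302,144),(306,186)]: print("bolts",onz(c,*p,66))
E
```

```text
[368 143  36  37 719] [384.2 161.2]
[351 314  32  51 753] [365.2 345. ]
[756.43326564 -43.14003599 276.        ] [755.39146971 -40.27041361 293.        ] [756.58525537 -39.36897323 240.        ]
post [ 707.71930215 -236.4632427   250.        ]
bolts [678.02287581 -51.03525451  66.        ]
bolts [ 668.72223152 -109.36068655   66.        ]
```

```bash
python3 - <<'E'
from cell import *
from h import *
s=observe(); st(s); print(s["joint_vel"].round(3))
c=calibration("wrist"); print(c["camera_from_world"][:3,3])
im=read_camera("wrist"); cv2.imwrite("pics/w2.png",im[:,:,::-1])
s=observe(); st(s)
c2=calibration("wrist"); print(c2["camera_from_world"][:3,3])
for p in [(302,144),(306,186)]: print("bolts",onz(c2,*p,66))
# camera position relative to tcp
T=c2["camera_from_world"]; print(-T[:3,:3].T@T[:3,3])
# where base origin & TCP project in fixed cams
for n in("top","scene"):
    k=calibration(n); print(n,proj(k,[0,0,0]),proj(k,s["tool_pos"]))
    cv2.imwrite(f"pics/{n}1.png",read_camera(n)[:,:,::-1])
crop("pics/top1.png","pics/t2.png",240,40,420,160,4)
crop("pics/scene1.png","pics/s2.png",340,120,480,270,4)
E
```

```text
t 1.75 pos [703.6 -49.5 397.1] yaw -13.68 z [-0.004   0.0073 -1.    ] F [-4.6  5.4 -5. ] Tq [ 0.38  0.38 -0.04] w 85.5
[ 0.051 -0.038 -0.037  0.13  -0.068 -0.066  0.085]
[-692.93104569   19.71595402  578.33807911]
t 1.8 pos [702.2 -51.9 397.3] yaw -13.66 z [-0.0044  0.0064 -1.    ] F [-0.8  1.9 -1. ] Tq [-0.01  0.05  0.01] w 85.0
[-692.04027821   16.49458532  577.72413353]
bolts [676.42990748 -53.7277824   66.        ]
bolts [ 667.13918439 -112.08994734   66.        ]
[721.53290914  26.56011659 540.03871501]
top [330.13971293 324.56158087] [344.72681939 105.15890433]
scene [194.43660271 182.56543773] [404.92030002 200.70246556]
```

View pics/t2.png

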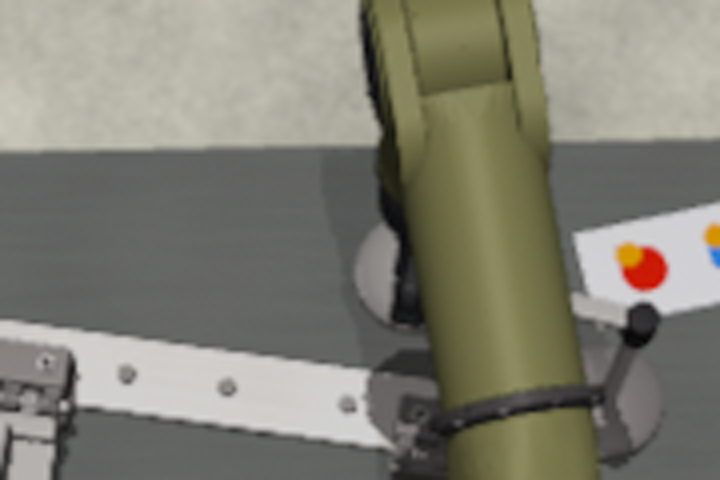

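View pics/s2.png

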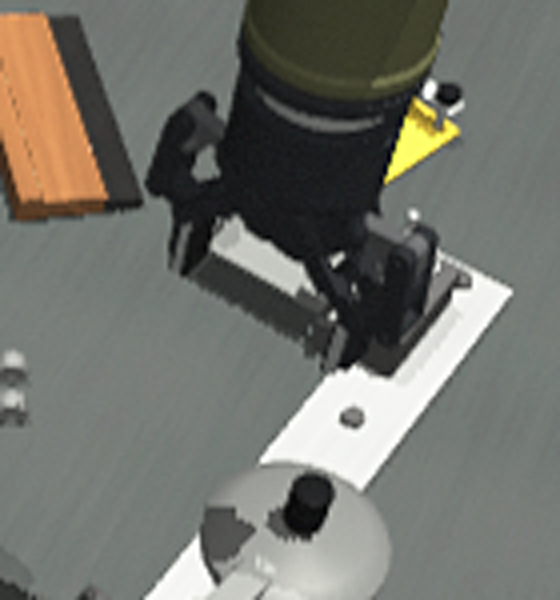

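View pics/w2.png

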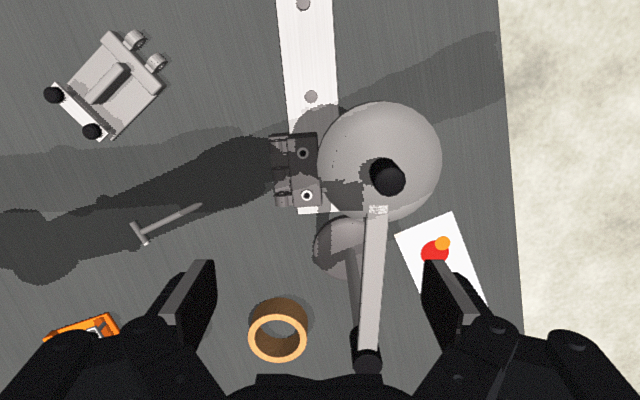

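```bash
python3 - <<'E'
from cell import *
from h import *
s=observe(); st(s);c=calibration("wrist")
im=read_camera("wrist"); cv2.imwrite("pics/w3.png",im[:,:,::-1])
g=im.max(2)
m=(g<45).astype(np.uint8); n,l,stt,cen=cv2.connectedComponentsWithStats(m)
for i in range(1,n):
    if 300<stt[i,4]<3000: print(stt[i],cen[i].round(1),onz(c,*cen[i],276))
crop("pics/w3.png","pics/w3c.png",250,90,450,250,4)
st(observe())
E
```

```text
t 1.9 pos [700.6 -58.5 399. ] yaw -14.08 z [-0.0027  0.0017 -1.    ] F [ 0.3 -0.4 -0.9] Tq [-0.06  0.01 -0.02] w 85.2
[370 145  36  37 711] [386.  163.1] [753.60586478 -55.31588648 276.        ]
[351 316  33  51 751] [365.5 346.6] [ 703.53195516 -220.5682901   276.        ]
t 1.95 pos [700.2 -60.4 399.7] yaw -14.24 z [-1.8e-03  7.0e-04 -1.0e+00] F [-0.4 -0.4 -0.3] Tq [0.01 0.05 0.01] w 85.2
```

View pics/w3c.png

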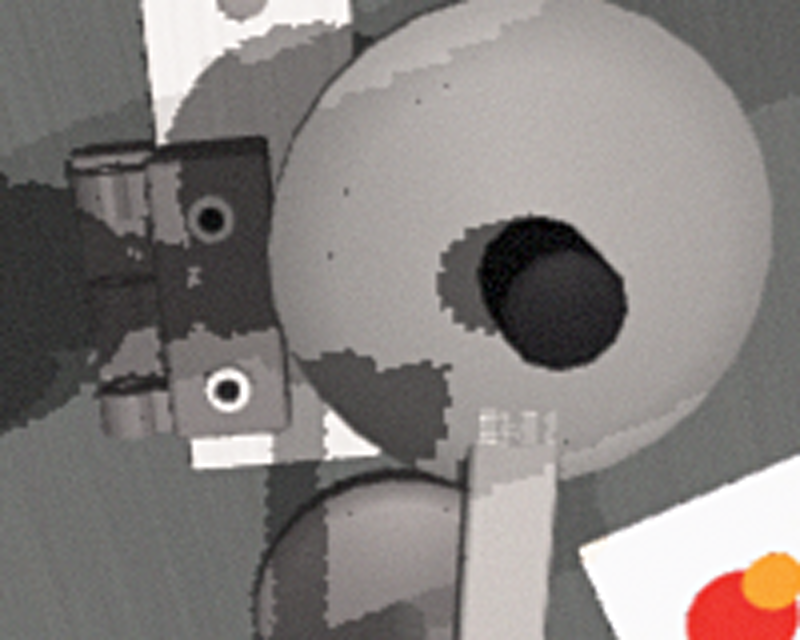

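```bash
python3 - <<'E'
from cell import *
from h import *
s=observe(); st(s);c=calibration("wrist")
print(onz(c,391,166,293))
for p in [(303,144.5),(307,187.5)]: print("bolts",onz(c,*p,66))
print(rel(s,[754,-56,330],-14),rel(s,[754,-56,266],-14))
E
```

```text
t 1.95 pos [700.2 -60.4 399.7] yaw -14.24 z [-1.8e-03  7.0e-04 -1.0e+00] F [-0.4 -0.4 -0.3] Tq [0.01 0.05 0.01] w 85.2
[754.39111224 -55.80147834 293.        ]
bolts [676.27124112 -65.28999723  66.        ]
bolts [ 665.97434433 -125.43168278   66.        ]
[ 0.0512 -0.0175  0.0696 -0.01    0.11   -0.24  ] [ 0.0513 -0.0174  0.1336 -0.01    0.11   -0.24  ]
```

Emit:
arm_command:
  increments:
    - [[0.02,-0.007,0.02,0,0,0,1],[0.042,-0.014,0.045,0,0,0,1],[0.051,-0.017,0.065,0,0,0,1],[0.051,-0.017,0.085,0,0,0,0.8],[0.051,-0.017,0.105,0,0,0,0.6],[0.051,-0.017,0.122,0,0,0,0.5],[0.051,-0.017,0.132,0,0,0,0.5],[0.051,-0.017,0.133,0,0,0,0.5]]

```text
time_s: 2.75
tool_pos: [752.7, -58.5, 265.7]
ee_rot: [3.116, -0.393, -0.006]
ft_force: [0.1, 0.6, 0.1]
gripper_width: 42.9
```

```bash
python3 - <<'E'
from cell import *
from h import *
s=observe(); st(s)
P=np.array([704,-250]); k=np.array([754,-56]); d=k-P; print(np.hypot(*d),np.degrees(np.arctan2(d[1],d[0])))
p0=s["tool_pos"]
a0=np.degrees(np.arctan2(d[1],d[0])); r=198
for da in range(3,96,3):
    a=np.radians(a0+da); pos=[P[0]+r*np.cos(a),P[1]+r*np.sin(a),p0[2]]
    if da in(12,24,): print(da,rel(s,pos,-14.2+da))
cv2.imwrite("pics/s3.png",read_camera("scene")[100:300,320:520,::-1])
crop("pics/s3.png","pics/s3c.png",0,0,200,200,4-1)
E
```

```text
t 2.75 pos [752.7 -58.5 265.7] yaw -14.36 z [-3.6e-03 -3.0e-04 -1.0e+00] F [0.1 0.6 0.1] Tq [ 0.03 -0.05 -0.03] w 42.9
200.33971149025845 75.54757174890703
12 [-4.060e-02  3.900e-03  1.000e-04  5.000e-02  2.000e-01 -1.216e+01]
24 [-8.000e-02  1.660e-02  3.000e-04  3.000e-02  2.100e-01 -2.416e+01]
```

View pics/s3c.png

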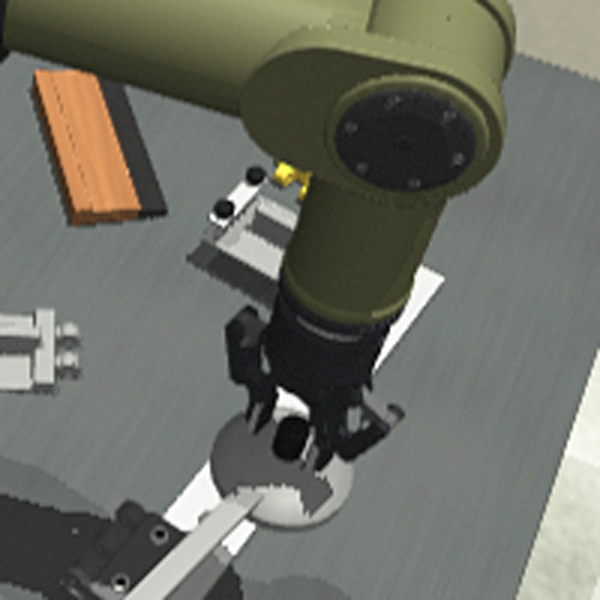

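Emit:
arm_command:
  increments:
    - [[-0.0103,0.0003,0,0,0,-3,0.5],[-0.0207,0.0011,0,0,0,-6,0.5],[-0.031,0.0024,0,0,0,-9,0.5],[-0.0412,0.0043,0,0,0,-12,0.5],[-0.0512,0.0067,0,0,0,-15,0.5],[-0.0612,0.0097,0,0,0,-18,0.5],[-0.071,0.0132,0,0,0,-21,0.5],[-0.0805,0.0171,0,0,0,-24,0.5]]

```text
time_s: 3.6
tool_pos: [671.2, -54.8, 268.5]
ee_rot: [3.13, 0.267, 0.001]
ft_force: [1.8, -0.4, -0.5]
gripper_width: 42.7
```

```bash
cat > arc.py <<'E'
from cell import *
from h import *
s=observe(); st(s)
P=np.array([704,-250]); d=s["tool_pos"][:2]-P; a0=np.degrees(np.arctan2(d[1],d[0])); print(np.hypot(*d),a0, "q",s["q"].round(2))
r=198
for da in range(3,25,3):
    a=np.radians(a0+da); print(da,rel(s,[P[0]+r*np.cos(a),P[1]+r*np.sin(a),266],a0+da-90))
E
python3 arc.py
```

```text
t 3.6 pos [671.2 -54.8 268.5] yaw 9.76 z [ 6.e-04 -2.e-04 -1.e+00] F [ 1.8 -0.4 -0.5] Tq [-0.06 -0.24  0.02] w 42.7
197.93659088148877 99.52904237588807 q [ 0.41  0.63 -0.71  1.29  0.4   1.37 -0.11]
3 [-1.04e-02  2.00e-04  2.50e-03  2.00e-02 -3.00e-02 -2.77e+00]
6 [-2.07e-02  9.00e-04  2.40e-03  2.00e-02 -3.00e-02 -5.77e+00]
9 [-3.10e-02  2.20e-03  2.40e-03  2.00e-02 -3.00e-02 -8.77e+00]
12 [-4.120e-02  4.100e-03  2.400e-03  2.000e-02 -3.000e-02 -1.177e+01]
15 [-5.130e-02  6.500e-03  2.400e-03  2.000e-02 -3.000e-02 -1.477e+01]
18 [-6.120e-02  9.400e-03  2.400e-03  2.000e-02 -3.000e-02 -1.777e+01]
21 [-7.100e-02  1.280e-02  2.400e-03  2.000e-02 -3.000e-02 -2.077e+01]
24 [-8.060e-02  1.670e-02  2.400e-03  2.000e-02 -3.000e-02 -2.377e+01]
```

Moving as planned, with a 1.8 N push.

Emit:
arm_command:
  increments:
    - [[-0.0104,0.0002,0.002,0,0,-3,0.5],[-0.0207,0.0009,0.002,0,0,-6,0.5],[-0.031,0.0022,0.002,0,0,-9,0.5],[-0.0412,0.0041,0.002,0,0,-12,0.5],[-0.0513,0.0065,0.002,0,0,-15,0.5],[-0.0612,0.0094,0.002,0,0,-18,0.5],[-0.071,0.0128,0.002,0,0,-21,0.5],[-0.0806,0.0167,0.002,0,0,-24,0.5]]

```text
time_s: 4.4
tool_pos: [595.3, -85.2, 268.3]
ee_rot: [3.004, 0.914, 0.006]
ft_force: [2.1, -0.5, 0.5]
gripper_width: 42.8
```

```bash
python3 arc.py
```

```text
t 4.4 pos [595.3 -85.2 268.3] yaw 33.85 z [ 4.2e-03 -8.0e-04 -1.0e+00] F [ 2.1 -0.5  0.5] Tq [-0.03 -0.31 -0.09] w 42.8
197.46533844549072 123.40746198262862 q [ 0.61  0.54 -0.85  1.5   0.41  1.29  0.3 ]
3 [-1.04e-02 -4.00e-04  2.20e-03  1.80e-01 -1.70e-01 -2.56e+00]
6 [-2.07e-02  4.00e-04  2.20e-03  1.80e-01 -1.70e-01 -5.56e+00]
9 [-3.10e-02  1.70e-03  2.20e-03  1.90e-01 -1.60e-01 -8.56e+00]
12 [-4.120e-02  3.500e-03  2.200e-03  1.900e-01 -1.600e-01 -1.156e+01]
15 [-5.130e-02  5.800e-03  2.100e-03  1.900e-01 -1.500e-01 -1.456e+01]
18 [-6.130e-02  8.700e-03  2.100e-03  2.000e-01 -1.500e-01 -1.756e+01]
21 [-7.110e-02  1.210e-02  2.100e-03  2.000e-01 -1.400e-01 -2.056e+01]
24 [-8.070e-02  1.600e-02  2.100e-03  2.100e-01 -1.400e-01 -2.356e+01]
```

Emit:
arm_command:
  increments:
    - [[-0.0104,-0.0002,0.002,0,0,-3,0.5],[-0.0207,0.0005,0.002,0,0,-6,0.5],[-0.031,0.0017,0.002,0,0,-9,0.5],[-0.0412,0.0035,0.002,0,0,-12,0.5],[-0.0513,0.0058,0.002,0,0,-15,0.5],[-0.0613,0.0087,0.002,0,0,-18,0.5],[-0.0711,0.0121,0.002,0,0,-21,0.5],[-0.0807,0.016,0.002,0,0,-24,0.5]]

```text
time_s: 5.2
tool_pos: [538.0, -143.7, 267.9]
ee_rot: [2.744, 1.519, 0.009]
ft_force: [1.8, 0.0, 0.5]
gripper_width: 42.5
```

```bash
sed -i 's/range(3,25,3)/range(2,17,2)/' arc.py; python3 arc.py
```

```text
t 5.2 pos [ 538.  -143.7  267.9] yaw 57.94 z [ 0.0077 -0.0018 -1.    ] F [1.8 0.  0.5] Tq [ 0.12 -0.27 -0.05] w 42.5
197.13098791931532 147.38386761035724 q [ 0.84  0.5  -1.    1.62  0.44  1.25  0.78]
2 [-6.90e-03 -8.00e-04  1.90e-03  4.30e-01 -1.40e-01 -1.44e+00]
4 [-1.38e-02 -5.00e-04  1.90e-03  4.30e-01 -1.30e-01 -3.44e+00]
6 [-2.07e-02  0.00e+00  1.90e-03  4.40e-01 -1.30e-01 -5.44e+00]
8 [-2.76e-02  8.00e-04  1.80e-03  4.40e-01 -1.20e-01 -7.44e+00]
10 [-3.44e-02  1.80e-03  1.80e-03  4.40e-01 -1.10e-01 -9.44e+00]
12 [-4.120e-02  3.000e-03  1.800e-03  4.400e-01 -1.000e-01 -1.144e+01]
14 [-4.800e-02  4.500e-03  1.800e-03  4.400e-01 -9.000e-02 -1.344e+01]
16 [-5.460e-02  6.300e-03  1.800e-03  4.500e-01 -9.000e-02 -1.544e+01]
```

Emit:
arm_command:
  increments:
    - [[-0.0035,-0.0004,0.002,0,0,-1,0.5],[-0.0069,-0.0004,0.002,0,0,-2,0.5],[-0.0103,-0.0004,0.002,0,0,-3,0.5],[-0.0138,-0.0004,0.002,0,0,-4,0.5],[-0.0172,-0.0002,0.002,0,0,-5,0.5],[-0.0207,0,0.002,0,0,-6,0.5],[-0.0241,0.0004,0.002,0,0,-7,0.5],[-0.0276,0.0008,0.002,0,0,-8,0.5]]

```text
time_s: 6.0
tool_pos: [523.9, -167.8, 265.8]
ee_rot: [2.63, 1.709, 0.009]
ft_force: [0.6, 0.5, 0.6]
gripper_width: 43.1
```

```bash
python3 arc.py
```

```text
t 6.0 pos [ 523.9 -167.8  265.8] yaw 66.02 z [ 0.0077 -0.0017 -1.    ] F [0.6 0.5 0.6] Tq [ 0.26 -0.24  0.07] w 43.1
197.9727078866407 155.45857557223883 q [ 0.92  0.5  -1.04  1.64  0.46  1.25  0.94]
2 [-6.90e-03  0.00e+00 -2.00e-04  4.40e-01 -8.00e-02 -1.43e+00]
4 [-1.38e-02  3.00e-04 -2.00e-04  4.40e-01 -8.00e-02 -3.43e+00]
6 [-2.07e-02  9.00e-04 -2.00e-04  4.50e-01 -7.00e-02 -5.43e+00]
8 [-2.76e-02  1.60e-03 -2.00e-04  4.50e-01 -6.00e-02 -7.43e+00]
10 [-3.44e-02  2.60e-03 -2.00e-04  4.50e-01 -5.00e-02 -9.43e+00]
12 [-4.120e-02  3.900e-03 -2.000e-04  4.500e-01 -5.000e-02 -1.143e+01]
14 [-4.800e-02  5.400e-03 -2.000e-04  4.500e-01 -4.000e-02 -1.343e+01]
16 [-5.460e-02  7.100e-03 -2.000e-04  4.500e-01 -3.000e-02 -1.543e+01]
```

Emit:
arm_command:
  increments:
    - [[-0.0035,0,0,0.4,0,-1,0.5],[-0.0069,0,0,0.4,0,-2,0.5],[-0.0103,0.0002,0,0.4,0,-3,0.5],[-0.0138,0.0003,0,0.4,0,-4,0.5],[-0.0172,0.0006,0,0.4,0,-5,0.5],[-0.0207,0.0009,0,0.4,0,-6,0.5],[-0.0241,0.0012,0,0.4,0,-7,0.5],[-0.0276,0.0016,0,0.4,0,-8,0.5]]

```text
time_s: 6.8
tool_pos: [516.1, -189.7, 265.8]
ee_rot: [-2.502, -1.896, -0.014]
ft_force: [13.0, 18.4, -12.3]
gripper_width: 42.5
```

```bash
python3 arc.py
```

```text
t 6.8 pos [ 516.1 -189.7  265.8] yaw 74.31 z [ 0.0055  0.0072 -1.    ] F [ 13.   18.4 -12.3] Tq [ 3.37 -2.61 -0.21] w 42.5
197.37849397862252 162.2004575395985 q [ 0.99  0.52 -1.09  1.64  0.48  1.27  1.11]
2 [-6.9e-03 -8.0e-04 -2.0e-04  1.9e-01 -4.8e-01  1.1e-01]
4 [-1.38e-02 -6.00e-04 -3.00e-04  2.00e-01 -4.80e-01 -1.89e+00]
6 [-2.07e-02 -3.00e-04 -3.00e-04  2.10e-01 -4.70e-01 -3.89e+00]
8 [-2.76e-02  3.00e-04 -4.00e-04  2.20e-01 -4.70e-01 -5.89e+00]
10 [-3.44e-02  1.10e-03 -4.00e-04  2.20e-01 -4.70e-01 -7.89e+00]
12 [-4.13e-02  2.20e-03 -5.00e-04  2.30e-01 -4.60e-01 -9.89e+00]
14 [-4.810e-02  3.500e-03 -6.000e-04  2.400e-01 -4.600e-01 -1.189e+01]
16 [-5.480e-02  5.000e-03 -6.000e-04  2.500e-01 -4.600e-01 -1.389e+01]
```

Emit:
arm_command:
  increments:
    - [[0.004,0,0,0,0,0,0.5],[0.009,0,0,0,0,0,0.6],[0.009,0,0,0,0,0,0.7],[0.009,0,-0.01,0,0,0,0.7],[0.009,0,-0.03,0,0,0,0.7],[0.009,0,-0.055,0,0,0,0.7],[0.009,0,-0.08,0,0,0,0.8],[0.009,0,-0.09,0,0,0,1]]

```text
time_s: 7.6
tool_pos: [518.6, -181.7, 358.8]
ee_rot: [2.504, 1.897, 0.016]
ft_force: [-0.0, 0.1, -0.6]
gripper_width: 80.3
```

```bash
python3 - <<'E'
from cell import *
from h import *
s=observe(); st(s)
print(rel(s,[400,60,340],116))
cv2.imwrite("pics/s4.png",read_camera("scene")[:,:,::-1])
crop("pics/s4.png","pics/s4c.png",200,130,500,390,2)
E
```

```text
t 7.6 pos [ 518.6 -181.7  358.8] yaw 74.28 z [ 0.0086  0.0059 -0.9999] F [-0.   0.1 -0.6] Tq [ 0.   -0.06  0.01] w 80.3
[ 2.004e-01 -1.798e-01  1.920e-02  5.400e-01 -3.000e-01 -4.172e+01]
```

View pics/s4c.png

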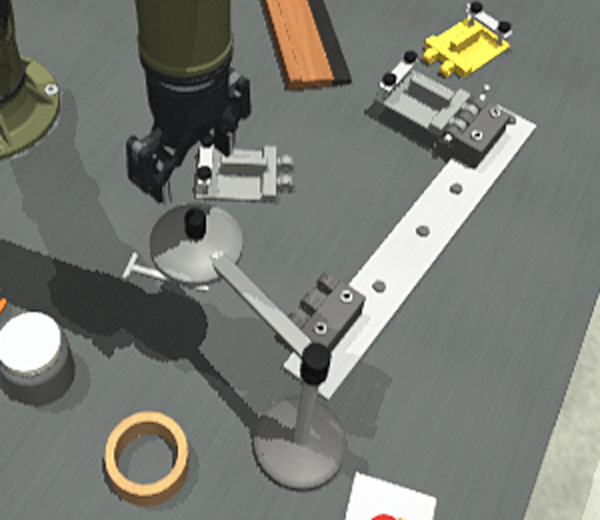

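Emit:
arm_command:
  increments:
    - [[0.03,-0.03,0,0.3,0,-5,1],[0.065,-0.06,0.005,0.5,-0.3,-12,1],[0.1,-0.09,0.01,0.5,-0.3,-20,1],[0.135,-0.12,0.015,0.5,-0.3,-28,1],[0.165,-0.15,0.019,0.5,-0.3,-35,1],[0.188,-0.17,0.019,0.5,-0.3,-40,1],[0.2,-0.18,0.019,0.5,-0.3,-42,1],[0.2,-0.18,0.019,0.5,-0.3,-42,1]]

```text
time_s: 8.45
tool_pos: [399.4, 60.8, 340.4]
ee_rot: [1.654, 2.668, -0.001]
ft_force: [0.0, -0.9, 0.1]
gripper_width: 85.6
```

```bash
cat > look.py <<'E'
import sys
from cell import *
from h import *
import pickle
n=sys.argv[1]
read_camera("top")
s=observe(); st(s);c=calibration("wrist");im=read_camera("wrist"); cv2.imwrite(f"pics/{n}.png",im[:,:,::-1])
pickle.dump((s,c),open(f"{n}.pkl","wb")); st(observe()); print(s["q"].round(2))
E
python3 look.py w4
```

```text
t 8.5 pos [400.2  59.1 340.2] yaw 116.2 z [ 0.0016 -0.0015 -1.    ] F [-0.5 -0.8 -0.1] Tq [-0.03 -0.02  0.01] w 85.5
t 8.55 pos [400.6  58.3 340.2] yaw 116.09 z [ 1.2e-03 -9.0e-04 -1.0e+00] F [ 0.9 -0.4 -0.7] Tq [-0.02  0.07 -0.01] w 85.2
[ 0.93  0.22 -1.39  1.81  0.23  1.29  1.51]
```

View pics/w4.png

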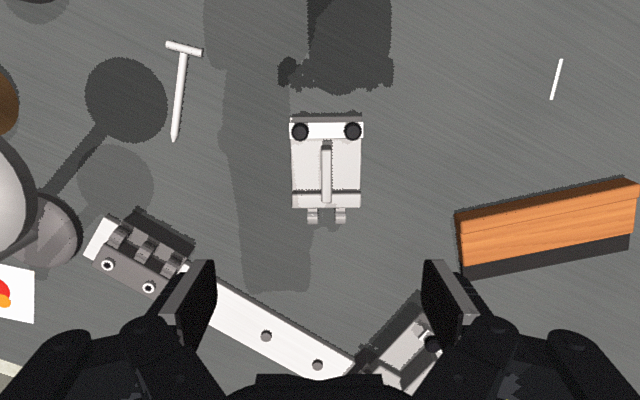

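```bash
python3 - <<'E'
from h import *
crop("pics/w4.png","pics/w4a.png",270,100,390,240,4)
crop("pics/w4.png","pics/w4b.png",80,190,210,310,5)
E
```

```text
(no output)
```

View pics/w4a.png

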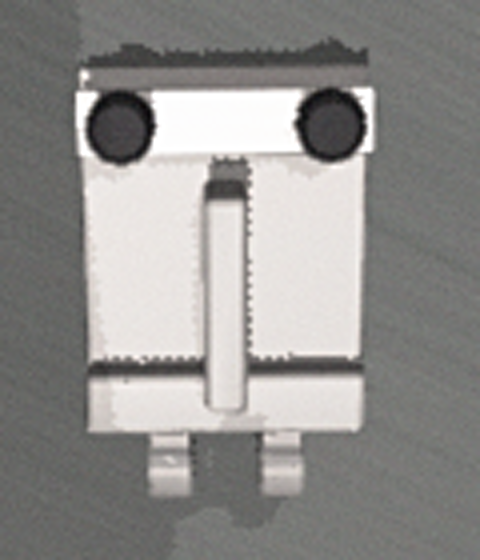

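View pics/w4b.png

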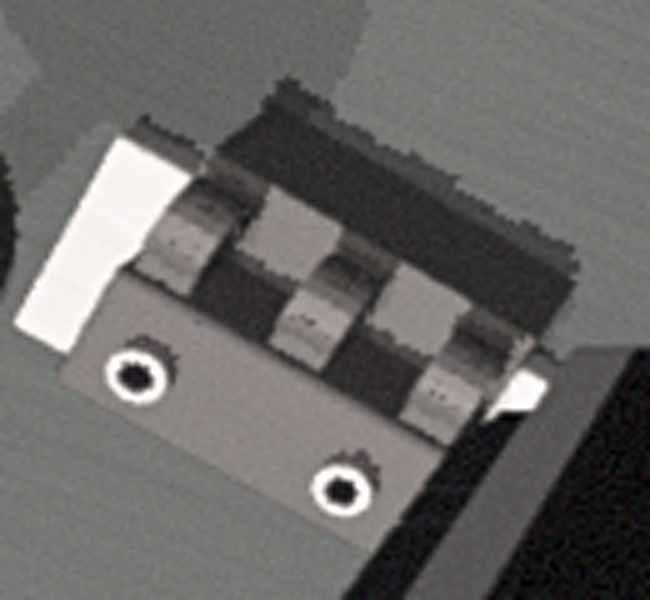

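```bash
python3 - <<'E'
from h import *
import pickle
s,c=pickle.load(open("w4.pkl","rb"))
a=lambda x,y,z:onz(c,270+x/4,100+y/4,z)
b=lambda x,y,z:onz(c,80+x/5,190+y/5,z)
np.set_printoptions(precision=1,suppress=True)
k1,k2=a(120,127,55),a(331,125,55); print("knobs",k1,k2,np.linalg.norm(k1-k2),np.degrees(np.arctan2(*(k1-k2)[:2]))) 
r1,r2=a(227,197,44),a(226,410,44); print("rib",r1,r2,(r1+r2)/2,np.linalg.norm(r1-r2),"yaw",np.degrees(np.arctan2(*(r2-r1)[1::-1])))
n1,n2=a(170,465,24),a(282.5,465,24); print("knuck top",n1,n2,(n1+n2)/2,np.linalg.norm(n1-n2))
e1,e2=a(88,431,22),a(363,431,22); print("boss front edge",e1,e2,(e1+e2)/2,np.linalg.norm(e1-e2),"yaw",np.degrees(np.arctan2(*(e2-e1)[1::-1]))+90)
t1,t2=a(170,494,12),a(283,494,12); print("front tips",(t1+t2)/2,"midknob",(k1+k2)/2)
# leaf
B=[b(137,376,66),b(342,490,66)]; print("bolts",B,np.linalg.norm(B[0]-B[1]),np.degrees(np.arctan2(*(B[1]-B[0])[1::-1])))
# jamb front top edge z=62
J=[b(122,270,62),b(445,450,62)]; print("jamb edge",J,np.linalg.norm(J[0]-J[1]),np.degrees(np.arctan2(*(J[1]-J[0])[1::-1])))
J2=[b(62,370,62),b(372,550,62)]; print("jamb back edge",J2)
E
```

```text
knobs [397.3  32.4  55. ] [368.9  88.6  55. ] 63.03905810871812 153.1837617746623
rib [404.   71.8  44. ] [467.3 103.1  44. ] [435.6  87.4  44. ] 70.57313132504713 yaw 26.380937714733292
knuck top [500.4  98.4  24. ] [483.1 133.3  24. ] [491.7 115.9  24. ] 38.945342872898955
boss front edge [502.3  67.8  22. ] [460.2 152.8  22. ] [481.3 110.3  22. ] 94.85079891133022 yaw 206.32563819518623
front tips [506.  123.3  12. ] midknob [383.1  60.5  55. ]
bolts [array([ 667.6, -121. ,   66. ]), array([677.1, -61.6,  66. ])] 60.17551513405873 80.94913896564314
jamb edge [array([ 641.9, -134.6,   62. ]), array([656. , -41.2,  62. ])] 94.3880961994122 81.46054503269092
jamb back edge [array([ 678.1, -140.9,   62. ]), array([695.3, -49.1,  62. ])]
```

The points agree with the given sizes: the knuckles are 38.9 mm apart, the boss measures 95 mm and the rib yaw is 26.4°. I'm going down to the rib at (435.5, 87.4).

```bash
python3 - <<'E'
from cell import *
from h import *
s=observe(); st(s)
print(rel(s,[435.5,87.4,80],116.4))
E
```

```text
t 8.55 pos [400.6  58.3 340.2] yaw 116.09 z [ 1.2e-03 -9.0e-04 -1.0e+00] F [ 0.9 -0.4 -0.7] Tq [-0.02  0.07 -0.01] w 85.2
[ 0.0111  0.0439  0.2602  0.04    0.08   -0.31  ]
```

Emit:
arm_command:
  increments:
    - [[0.003,0.012,0.03,0,0,-0.3,1],[0.006,0.024,0.07,0,0,-0.3,1],[0.009,0.036,0.115,0,0,-0.3,1],[0.011,0.044,0.16,0,0,-0.3,1],[0.011,0.044,0.2,0,0,-0.3,1],[0.011,0.044,0.235,0,0,-0.3,1],[0.011,0.044,0.255,0,0,-0.3,1],[0.011,0.044,0.26,0,0,-0.3,1]]

```text
time_s: 9.35
tool_pos: [435.0, 85.7, 77.3]
ee_rot: [-1.658, -2.665, 0.005]
ft_force: [0.1, 0.2, 0.7]
gripper_width: 85.2
```

```bash
python3 look.py w5; python3 - <<'E'
from cell import *
from h import *
s=observe(); print(s["q"].round(2))
print(rel(s,[435.5,87.4,15],116.4))
E
```

```text
t 9.4 pos [435.4  86.2  78. ] yaw 116.25 z [-0.0026 -0.0011 -1.    ] F [-0.3 -0.4  0.3] Tq [ 0.01  0.03 -0.02] w 85.0
t 9.45 pos [435.9  86.7  79.3] yaw 116.28 z [-8.e-04 -8.e-04 -1.e+00] F [-0.3 -0.8  0.9] Tq [-0.05  0.03  0.01] w 85.6
[ 0.4   0.6  -0.98  2.15  0.74  0.77  0.96]
[ 0.4   0.6  -0.98  2.15  0.74  0.77  0.97]
[ 9.00e-04  1.00e-04  6.43e-02 -6.00e-02  2.00e-02 -1.20e-01]
```

View pics/w5.png

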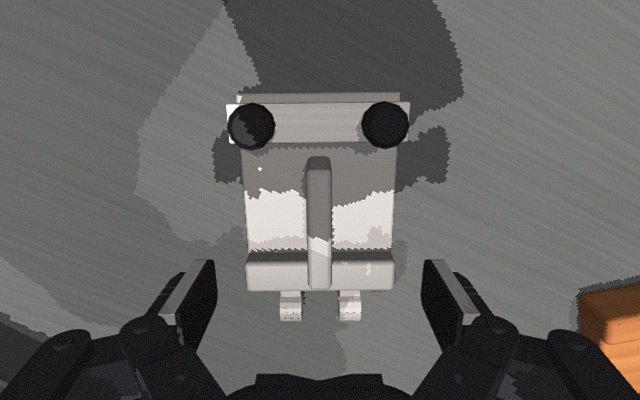

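Emit:
arm_command:
  increments:
    - [[0.001,0,0.015,0,0,-0.1,1],[0.001,0,0.032,0,0,-0.1,1],[0.001,0,0.048,0,0,-0.1,1],[0.001,0,0.06,0,0,-0.1,0.8],[0.001,0,0.064,0,0,-0.1,0.5],[0.001,0,0.064,0,0,-0.1,0.3],[0.001,0,0.064,0,0,-0.1,0.1],[0.001,0,0.064,0,0,-0.1,0]]
  force: 70

```text
time_s: 10.25
tool_pos: [436.1, 87.3, 16.2]
ee_rot: [1.656, 2.668, -0.001]
ft_force: [-9.2, -4.6, 42.9]
gripper_width: 13.2
```

```bash
python3 - <<'E'
from cell import *
from h import *
s=observe(); st(s)
print(rel(s,[435.5,87.4,16],116.4))
E
```

```text
t 10.25 pos [436.1  87.3  16.2] yaw 116.35 z [ 8.0e-04 -1.1e-03 -1.0e+00] F [-9.2 -4.6 42.9] Tq [-0.93  1.72  0.18] w 13.2
[ 0.0004 -0.0005  0.0002  0.01    0.08   -0.05  ]
```

```bash
python3 look.py w6
```

```text
t 10.3 pos [436.1  87.3  16.3] yaw 116.36 z [ 0.001  -0.0013 -1.    ] F [-1.3 -1.4  7.5] Tq [-0.32  0.12  0.17] w 13.1
t 10.35 pos [436.1  87.3  16.3] yaw 116.37 z [ 0.001  -0.0014 -1.    ] F [ 0.1 -2.1  8.4] Tq [-0.29  0.14  0.11] w 13.0
[ 0.3   0.69 -0.84  2.21  0.91  0.64  0.81]
```

View pics/w6.png

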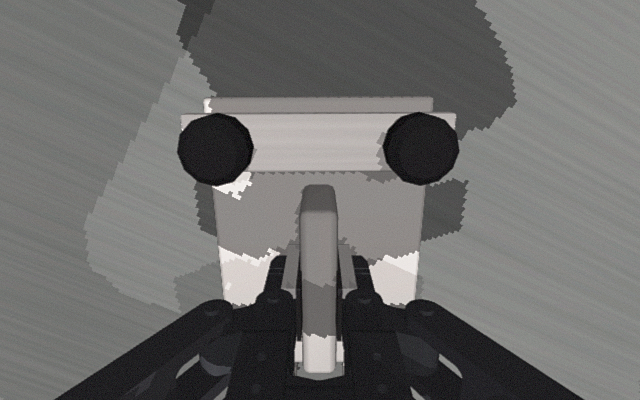

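Emit:
arm_command:
  increments:
    - [[0,0,-0.005,0,0,0,0],[0,0,-0.015,0,0,0,0],[0,0,-0.035,0,0,0,0],[0,0,-0.06,0,0,0,0],[0,0,-0.085,0,0,0,0],[0,0,-0.11,0,0,0,0],[0,0,-0.125,0,0,0,0],[0,0,-0.13,0,0,0,0]]
  force: 80

```text
time_s: 11.15
tool_pos: [436.0, 87.4, 147.7]
ee_rot: [1.655, 2.667, 0.0]
ft_force: [-0.4, 0.8, -6.7]
gripper_width: 12.6
```

```bash
python3 look.py w7; python3 - <<'E'
from cell import *
from h import *
cv2.imwrite("pics/s5.png",read_camera("scene")[:,:,::-1])
cv2.imwrite("pics/top5.png",read_camera("top")[:,:,::-1])
crop("pics/s5.png","pics/s5c.png",270,160,430,330,4)
crop("pics/s5.png","pics/s5d.png",335,255,395,315,10)
crop("pics/top5.png","pics/t5d.png",320,110,380,170,10)
st(observe())
E
```

```text
t 11.2 pos [436.   87.3 147.4] yaw 116.35 z [ 0.0023 -0.0017 -1.    ] F [-0.6  0.2 -6.2] Tq [ 0.01  0.03 -0.07] w 12.4
t 11.25 pos [435.8  87.1 146.5] yaw 116.34 z [ 0.0015 -0.0018 -1.    ] F [-0.2 -0.5 -6.4] Tq [-0.04  0.03 -0.05] w 12.5
[ 0.49  0.51 -1.09  2.07  0.58  0.91  1.11]
t 11.35 pos [435.3  86.9 145.6] yaw 116.36 z [-3.e-04 -2.e-03 -1.e+00] F [ 0.3  1.4 -6.2] Tq [-0.04  0.11 -0.03] w 12.7
```

View pics/s5c.png

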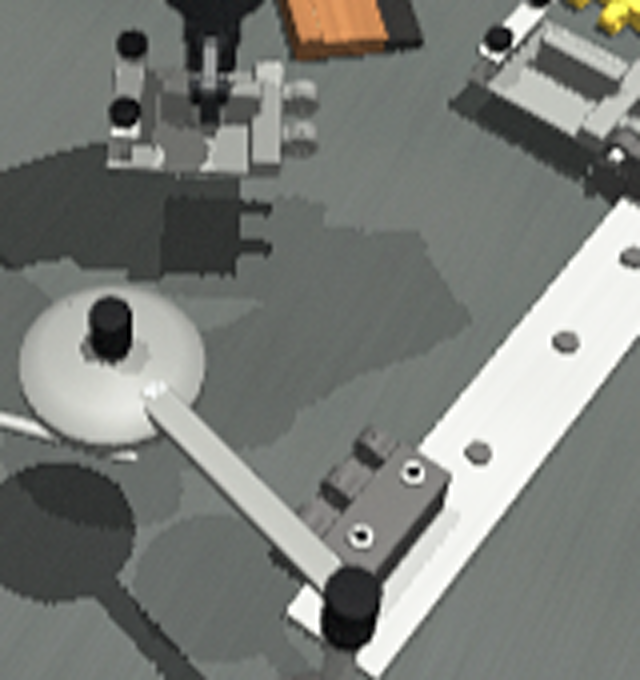

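View pics/s5d.png

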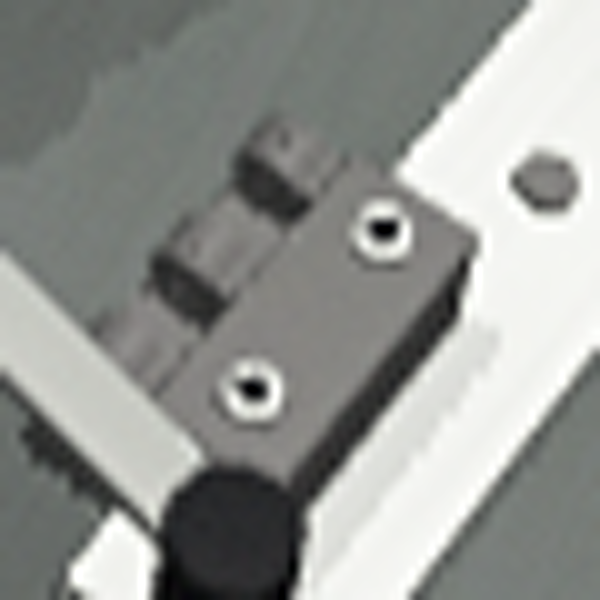

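View pics/t5d.png

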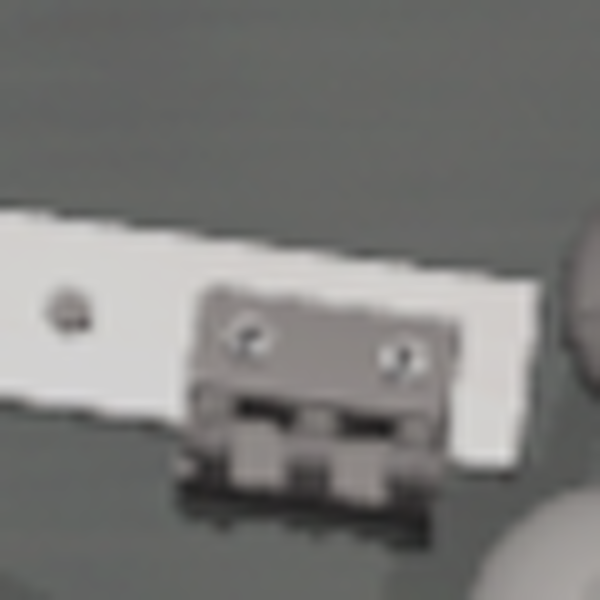

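View pics/w7.png

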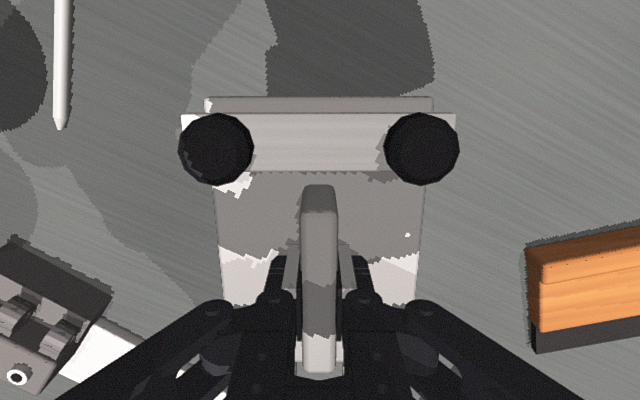

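```bash
python3 - <<'E'
from cell import *
from h import *
import pickle
np.set_printoptions(precision=1,suppress=True)
S=calibration("scene");T=calibration("top")
s,W=pickle.load(open("w4.pkl","rb"))
s7,W7=pickle.load(open("w7.pkl","rb"))
tb=[(320+25.0,110+33.5),(320+40.3,110+35.8)]; sb=[(335+38.3,255+23.0),(335+25.2,255+39.0)]
wb=[(80+342/5,190+490/5),(80+137/5,190+376/5)]
for i in range(2): print("bolt",i,"T",onz(T,*tb[i],67),"S",onz(S,*sb[i],67),"W",onz(W,*wb[i],67),two(T,tb[i],S,sb[i]),two(W,wb[i],S,sb[i]))
print("W7 bolt",onz(W7,16.5,377,67))
# check the same cameras on the lifted jaw's knobs/knuckles vs tool pose: jaw bore expected
s=observe(); M=R.from_rotvec(s["ee_rot"])
bore=s["tool_pos"]+np.array([66*.896,66*.444,12-16.3]); print("bore exp",bore)
print("S knuckle px exp",proj(S,bore+np.array([-.444,.896,0])*19.5),proj(S,bore-np.array([-.444,.896,0])*19.5),"seen(270+x/4..)")
j=lambda x,y,z: bore+np.array([.896*x-.444*y,.444*x+.896*y,z-12])
for y in(1,-1): print("knob top proj S",(proj(S,j(-125,31.5*y,55))-[270,160])*4,"T",proj(T,j(-125,31.5*y,55)), "boss corner S",(proj(S,j(-14.5,48*y,22))-[270,160])*4)
crop("pics/top5.png","pics/t5j.png",270,170,350,240,8)
E
```

```text
bolt 0 T [673.1 -65.9  67. ] S [678.1 -63.6  67. ] W [676.3 -61.4  67. ] (array([675.8, -64.5,  65.4]), np.float64(5.3164637779624355)) (array([678. , -62.1,  64.7]), np.float64(0.5878457070992246))
bolt 1 T [ 663.2 -123.7   67. ] S [ 668.3 -123.1   67. ] W [ 666.8 -120.7   67. ] (array([ 666.1, -122.7,   63.4]), np.float64(4.3832887761676)) (array([ 668.2, -121.7,   64.9]), np.float64(0.8144467974896337))
W7 bolt [676.7 -61.9  67. ]
bore exp [494.4 116.2 141.3]
S knuckle px exp [344.9 184. ] [344.6 194.2] seen(270+x/4..)
knob top proj S [128.9  34.7] T [303.5 219.7] boss corner S [281.2  56.8]
knob top proj S [121.8 101.1] T [319.7 211.5] boss corner S [278.1 158. ]
```

View pics/t5j.png

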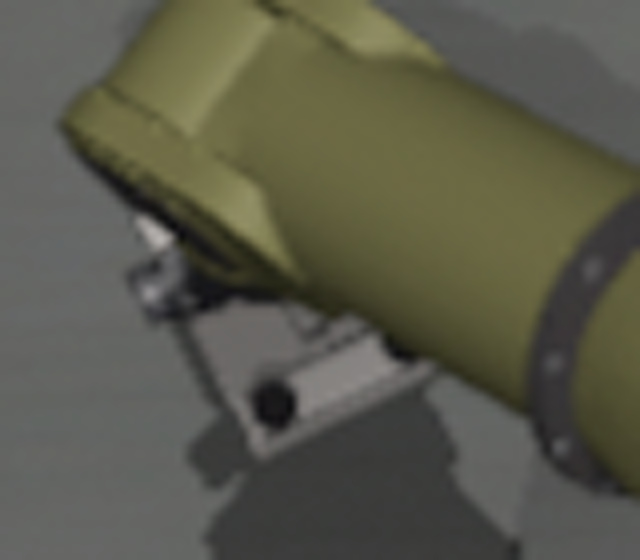

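```bash
python3 - <<'E'
from cell import *
from h import *
import pickle
np.set_printoptions(precision=2,suppress=True)
S=calibration("scene");T=calibration("top")
im=cv2.imread("pics/top5.png"); m=(im.min(2)>165).astype(np.uint8)
def edge(cam,m,cols,first):
    P=[]
    for u in cols:
        v=np.where(m[:,u])[0]
        if len(v)==0: continue
        P.append(onz(cam,u,(v[0]-.5) if first else (v[-1]+.5),12)[:2])
    P=np.array(P); vx,vy,x0,y0=cv2.fitLine(P.astype(np.float32),cv2.DIST_HUBER,0,.01,.01).ravel()
    n=np.array([-vy,vx]); r=(P-[x0,y0])@n
    a=np.degrees(np.arctan2(vy,vx))%180; return a,r.std(),len(P)
mm=np.zeros_like(m); mm[105:170,215:382]=m[105:170,215:382]
cv2.imwrite("pics/mm.png",mm[100:175,210:390]*255)
print("top back",edge(T,mm,list(range(262,368)),True))
print("top front",edge(T,mm,list(range(265,325)),False))
im=cv2.imread("pics/s5.png"); m=(im.min(2)>200).astype(np.uint8); mm=np.zeros_like(m); mm[180:335,330:475]=m[180:335,330:475]
P=[]
for v in range(205,310):
    u=np.where(mm[v])[0]
    if len(u): P.append(onz(S,u[-1]+.5,v,12)[:2])
P=np.array(P); vx,vy,x0,y0=cv2.fitLine(P.astype(np.float32),cv2.DIST_HUBER,0,.01,.01).ravel(); print("scene back",np.degrees(np.arctan2(vy,vx))%180,((P-[x0,y0])@[-vy,vx]).std())
for p in [(335+38.3,255+23.0),(335+25.2,255+39.0)]: print("S corr bolt",onz(S,p[0]-.65,p[1]-.7,67))
E
```

```text
top back (np.float32(80.84995), np.float64(1.1723183122565013), 106)
top front (np.float32(80.98049), np.float64(1.1514628664397133), 60)
scene back 80.87578 0.6597116610222932
S corr bolt [675.71 -62.58  67.  ]
S corr bolt [ 665.92 -122.12   67.  ]
```

View pics/mm.png

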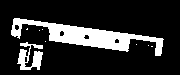

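```bash
python3 - <<'E'
from cell import *
from h import *
s=observe(); st(s)
print(rel(s,[571.4,-76.3,130],80.9))
E
```

```text
t 11.35 pos [435.3  86.9 145.6] yaw 116.36 z [-3.e-04 -2.e-03 -1.e+00] F [ 0.3  1.4 -6.2] Tq [-0.04  0.11 -0.03] w 12.7
[-2.066e-01  4.950e-02  1.580e-02 -3.000e-02  1.100e-01  3.546e+01]
```

Emit:
arm_command:
  increments:
    - [[-0.012,0.003,0,0,0,2,0],[-0.04,0.01,0,0,0,7,0],[-0.078,0.019,0.002,0,0,13.5,0],[-0.118,0.028,0.005,0,0,20,0],[-0.155,0.037,0.01,0,0,26.5,0],[-0.185,0.0445,0.014,0,0,31.5,0],[-0.202,0.0485,0.016,0,0,34.5,0],[-0.2066,0.0495,0.016,0,0.1,35.5,0]]

```text
time_s: 12.15
tool_pos: [571.9, -79.5, 127.8]
ee_rot: [-2.397, -2.029, 0.004]
ft_force: [-1.0, -0.4, -5.6]
gripper_width: 12.9
```

```bash
cat > look2.py <<'E'
import sys
from cell import *
from h import *
n=sys.argv[1]
cv2.imwrite(f"pics/{n}w.png",read_camera("wrist")[:,:,::-1])
im=read_camera("scene");cv2.imwrite(f"pics/{n}s.png",im[:,:,::-1])
s=observe(); st(s); print(s["q"].round(2))
crop(f"pics/{n}s.png",f"pics/{n}c.png",280,180,410,310,6)
E
python3 look2.py a1;python3 look2.py a2
```

```text
t 12.25 pos [571.  -76.9 128.7] yaw 80.78 z [-2.5e-03  2.0e-04 -1.0e+00] F [-0.5 -1.1 -6.1] Tq [ 0.06  0.05 -0.02] w 12.7
[ 0.61  0.65 -0.85  1.76  0.57  1.    0.95]
t 12.35 pos [570.6 -75.2 129.5] yaw 80.98 z [-1.8e-03  5.0e-04 -1.0e+00] F [-0.4 -0.3 -6.4] Tq [ 0.05  0.09 -0.  ] w 12.9
[ 0.61  0.65 -0.85  1.77  0.57  1.    0.95]
```

View pics/a2c.png

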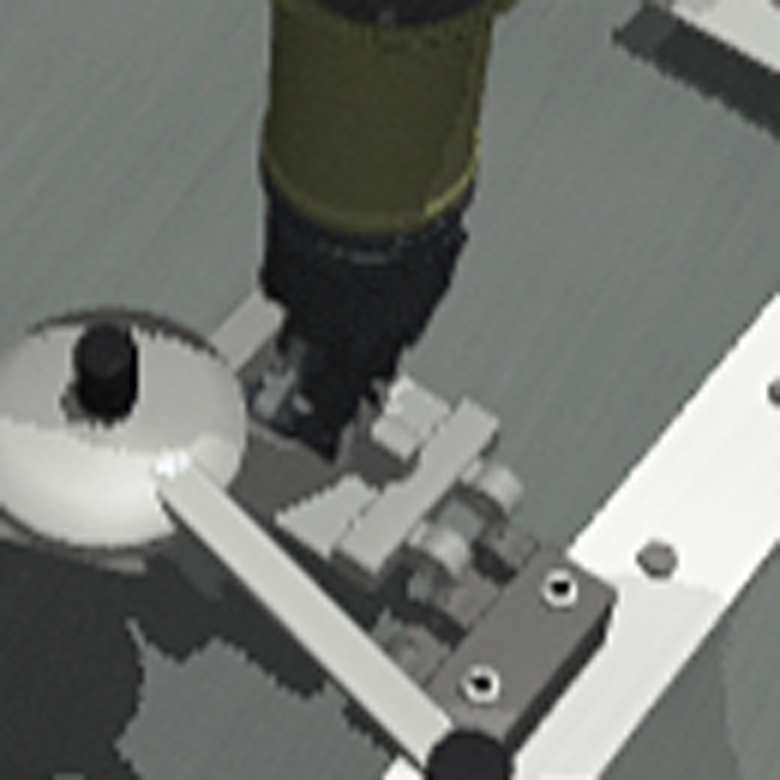

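View pics/a2w.png

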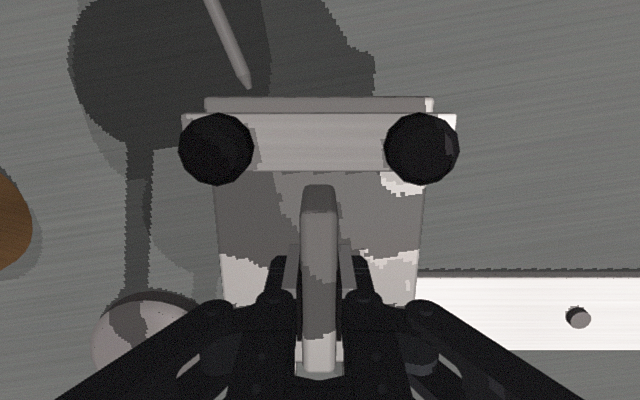

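```bash
python3 look.py w8; python3 - <<'E'
from cell import *
from h import *
import pickle
s,c=pickle.load(open("w8.pkl","rb"))
im=cv2.imread("pics/w8.png").min(2)
for nm,sub in(("front",1),("back",-1)):
    P=[]
    for u in range(445,638,3):
        col=im[250:385,u].astype(float); v=np.where(col>200)[0]
        P.append(onz(c,u,250+(v[0]-.5 if sub==1 else v[-1]+.5),12)[:2])
    P=np.array(P); vx,vy,x0,y0=cv2.fitLine(P.astype(np.float32),cv2.DIST_HUBER,0,.01,.01).ravel()
    print(nm,np.degrees(np.arctan2(vy,vx))%180,((P-[x0,y0])@[-vy,vx]).std(), P[0],P[-1])
s=observe(); st(s)
for z in (100,75): print(rel(s,[571.4,-76.3,z],80.9))
E
```

```text
t 12.4 pos [570.7 -75.  129.7] yaw 81.01 z [-1.3e-03  3.0e-04 -1.0e+00] F [ 0.5  0.6 -6. ] Tq [ 0.04  0.09 -0.  ] w 12.4
t 12.45 pos [570.8 -75.  129.9] yaw 81.0 z [-1.e-03  1.e-04 -1.e+00] F [-0.6 -0.  -5.5] Tq [ 0.06  0.05 -0.05] w 12.7
[ 0.61  0.65 -0.85  1.77  0.57  1.    0.95]
front 81.12722 0.3549509638481043 [666.40827973  16.8286548 ] [692.01582001 174.67812245]
back 72.92713 8.269240561713804 [697.05875269  15.42262399] [767.18838908 183.42043919]
t 12.45 pos [570.8 -75.  129.9] yaw 81.0 z [-1.e-03  1.e-04 -1.e+00] F [-0.6 -0.  -5.5] Tq [ 0.06  0.05 -0.05] w 12.7
[-0.0012  0.0008  0.0299 -0.05    0.      0.1   ]
[-0.0012  0.0009  0.0549 -0.05    0.      0.1   ]
```

Emit:
arm_command:
  increments:
    - [[-0.0012,0.0008,0.006,0,0,0,0],[-0.0012,0.0008,0.014,0,0,0,0],[-0.0012,0.0008,0.024,0,0,0,0],[-0.0012,0.0008,0.033,0,0,0,0],[-0.0012,0.0008,0.04,0,0,0,0],[-0.0012,0.0008,0.044,0,0,0,0],[-0.0012,0.0008,0.046,0,0,0,0],[-0.0012,0.0008,0.046,0,0,0,0]]

```text
time_s: 13.25
tool_pos: [571.3, -76.3, 83.7]
ee_rot: [-2.388, -2.04, 0.001]
ft_force: [0.5, 0.4, -6.5]
gripper_width: 12.6
```

```bash
python3 look2.py b1;python3 - <<'E'
from h import *
crop("pics/b1s.png","pics/b1d.png",330,240,400,310,10)
E
```

```text
t 13.35 pos [571.6 -76.3  84.2] yaw 81.01 z [-4.e-04  0.e+00 -1.e+00] F [ 0.5  0.2 -5.3] Tq [0.04 0.11 0.01] w 12.5
[ 0.58  0.7  -0.81  1.81  0.63  0.91  0.9 ]
```

View pics/b1d.png

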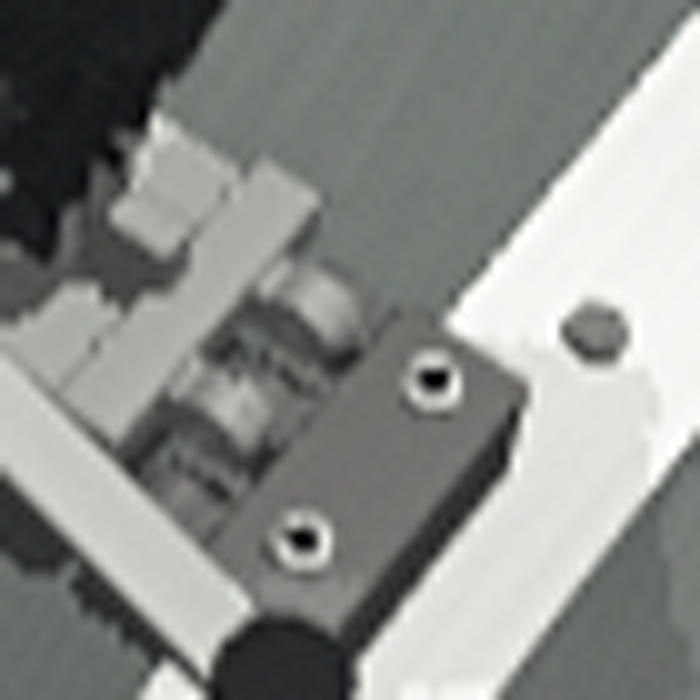

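Emit:
arm_command:
  increments:
    - [[0,-0.0015,0.001,0,0,0,0],[0,-0.0015,0.003,0,0,0,0],[0,-0.0015,0.005,0,0,0,0],[0,-0.0015,0.007,0,0,0,0],[0,-0.0015,0.009,0,0,0,0],[0,-0.0015,0.0105,0,0,0,0],[0,-0.0015,0.011,0,0,0,0],[0,-0.0015,0.011,0,0,0,0]]

```text
time_s: 14.15
tool_pos: [570.1, -76.0, 73.1]
ee_rot: [-2.388, -2.04, 0.001]
ft_force: [0.3, 1.2, -6.0]
gripper_width: 12.7
```

```bash
python3 - <<'E'
from cell import *
from h import *
for i in range(3): st(observe()); read_camera("top")
cv2.imwrite("pics/c1s.png",read_camera("scene")[:,:,::-1])
crop("pics/c1s.png","pics/c1d.png",330,240,400,310,10)
E
```

```text
t 14.15 pos [570.1 -76.   73.1] yaw 81.0 z [-6.e-04  1.e-04 -1.e+00] F [ 0.3  1.2 -6. ] Tq [ 0.02  0.08 -0.02] w 12.7
t 14.2 pos [570.1 -76.   73.2] yaw 81.0 z [-4.e-04  1.e-04 -1.e+00] F [-0.   0.2 -4.6] Tq [0.04 0.1  0.04] w 12.7
t 14.25 pos [570.1 -76.   73.2] yaw 81.0 z [-4.e-04  1.e-04 -1.e+00] F [ 0.1 -0.5 -6.4] Tq [-0.03  0.01 -0.03] w 12.5
```

View pics/c1d.png

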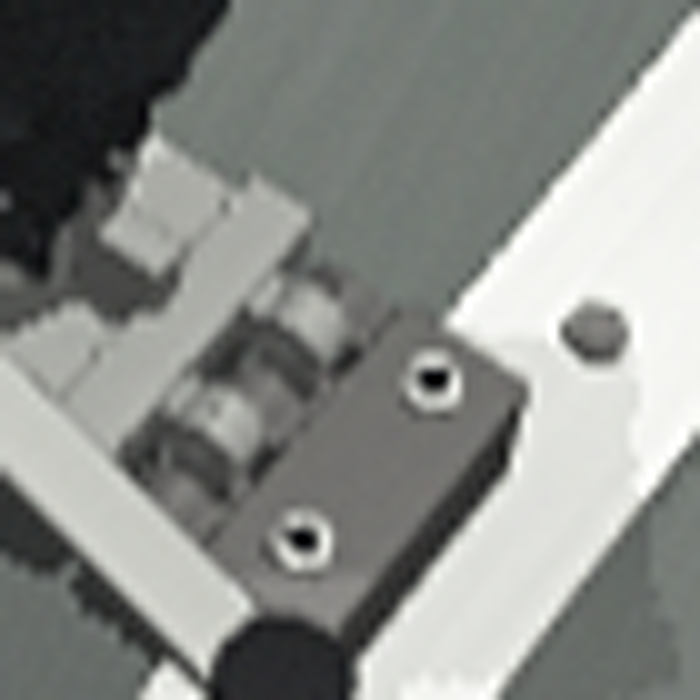

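Emit:
arm_command:
  increments:
    - [[0,0,0.0015,0,0,0,0],[0,0,0.0035,0,0,0,0],[0,0,0.006,0,0,0,0],[0,0,0.0085,0,0,0,0],[0,0,0.011,0,0,0,0],[0,0,0.0125,0,0,0,0],[0,0,0.013,0,0,0,0],[0,0,0.013,0,0,0,0]]

```text
time_s: 15.15
tool_pos: [570.1, -76.0, 60.2]
ee_rot: [-2.389, -2.04, 0.0]
ft_force: [0.5, -0.5, -5.3]
gripper_width: 12.6
```

```bash
cat > f.py <<'E'
from cell import *
from h import *
F=[];Q=[];P=[]
for i in range(3):
    s=observe(); F.append(s["ft_force"]);Q.append(s["wrist_torque"]);P.append(s["tool_pos"])
    if i<2: read_camera("top")
st(s); a=np.radians(-9.0); p=np.mean(P,0)
F=np.mean(F,0); ex=np.array([np.cos(a),np.sin(a)]);ey=np.array([-ex[1],ex[0]])
print("pos",p.round(2),"leafx",(p[:2]-[571.4,-76.3])@ex,"leafy",(p[:2]-[571.4,-76.3])@ey,"F leaf x,y,z",F[:2]@ex,F[:2]@ey,F[2],"Tq",np.mean(Q,0).round(3))
E
python3 f.py
```

```text
t 15.25 pos [570.2 -76.   60.4] yaw 81.0 z [-1.e-04  1.e-04 -1.e+00] F [-0.2 -0.3 -6.5] Tq [0.02 0.01 0.07] w 12.9
pos [570.2  -75.99  60.29] leafx -1.2382499919919205 leafy 0.11960453801737628 F leaf x,y,z 0.32887513176437216 -0.11960211879669355 -5.643182090823615 Tq [0.019 0.087 0.027]
```

Emit:
arm_command:
  increments:
    - [[0,0,0.0007,0,0,0,0],[0,0,0.0015,0,0,0,0],[0,0,0.0025,0,0,0,0],[0,0,0.0035,0,0,0,0],[0,0,0.0043,0,0,0,0],[0,0,0.0048,0,0,0,0],[0,0,0.005,0,0,0,0],[0,0,0.005,0,0,0,0]]

```text
time_s: 16.05
tool_pos: [570.2, -76.0, 55.4]
ee_rot: [-2.389, -2.04, 0.0]
ft_force: [-0.7, 0.9, -6.1]
gripper_width: 12.4
```

```bash
python3 f.py; python3 - <<'E'
from cell import *
from h import *
cv2.imwrite("pics/d1s.png",read_camera("scene")[:,:,::-1])
crop("pics/d1s.png","pics/d1d.png",330,240,400,310,10)
E
```

```text
t 16.15 pos [570.3 -76.   55.4] yaw 81.01 z [-0.e+00  1.e-04 -1.e+00] F [-0.8  0.4 -5.5] Tq [ 0.04  0.04 -0.02] w 12.6
pos [570.25 -75.98  55.39] leafx -1.183905190874558 leafy 0.1390941139374081 F leaf x,y,z -0.585260268802906 0.20191034339580174 -5.725426554657172 Tq [ 0.002  0.06  -0.018]
```

View pics/d1d.png

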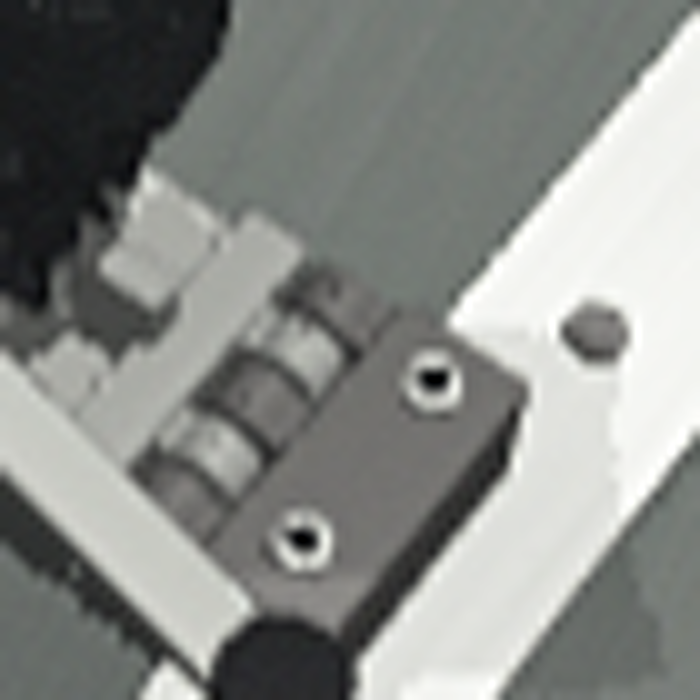

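Emit:
arm_command:
  increments:
    - [[0,0.0005,0,0,0,0,0],[0,0.001,0,0,0,0,0],[0,0.0015,0,0,0,0,0],[0,0.002,0,0,0,0,0],[0,0.0023,0,0,0,0,0],[0,0.0026,0,0,0,0,0],[0,0.0028,0,0,0,0,0],[0,0.0028,0,0,0,0,0]]

```text
time_s: 17.0
tool_pos: [572.1, -76.2, 55.3]
ee_rot: [-2.388, -2.04, 0.002]
ft_force: [-5.2, 1.2, -3.2]
gripper_width: 12.6
```

```bash
python3 f.py
```

```text
t 17.1 pos [572.1 -76.2  55.3] yaw 81.02 z [-1.7e-03  1.0e-04 -1.0e+00] F [-5.2  1.1 -2.6] Tq [ 0.24  1.07 -0.1 ] w 12.9
pos [572.12 -76.2   55.29] leafx 0.6953722568376847 leafy 0.21222391864665283 F leaf x,y,z -5.2967803094519175 0.07765481612112615 -2.6565374551819887 Tq [ 0.204  1.055 -0.119]
```

Emit:
arm_command:
  increments:
    - [[0,-0.0008,0,0,0,0,0],[0,-0.0016,0,0,0,0,0],[0,-0.0025,0,0,0,0,0],[0,-0.0025,0.0003,0,0,0,0],[0,-0.0025,0.0006,0,0,0,0],[0,-0.0025,0.0009,0,0,0,0],[0,-0.0025,0.001,0,0,0,0],[0,-0.0025,0.001,0,0,0,0]]

```text
time_s: 17.9
tool_pos: [569.7, -75.8, 54.3]
ee_rot: [-2.388, -2.04, 0.002]
ft_force: [-0.1, -0.7, -6.1]
gripper_width: 12.5
```

```bash
python3 f.py; python3 - <<'E'
from cell import *
from h import *
cv2.imwrite("pics/e1s.png",read_camera("scene")[:,:,::-1])
crop("pics/e1s.png","pics/e1d.png",340,260,380,300,15)
cv2.imwrite("pics/e1w.png",read_camera("wrist")[:,:,::-1])
cv2.imwrite("pics/e1t.png",read_camera("top")[:,:,::-1])
E
```

```text
t 18.0 pos [569.7 -75.8  54.3] yaw 81.02 z [-0.0016 -0.     -1.    ] F [ 0.3  0.8 -5.7] Tq [0.   0.1  0.04] w 12.9
pos [569.68 -75.82  54.29] leafx -1.7716222250881317 leafy 0.2096133280765587 F leaf x,y,z -0.1432681816897195 0.3544787214403365 -5.886674338086453 Tq [0.009 0.096 0.024]
```

View pics/e1d.png

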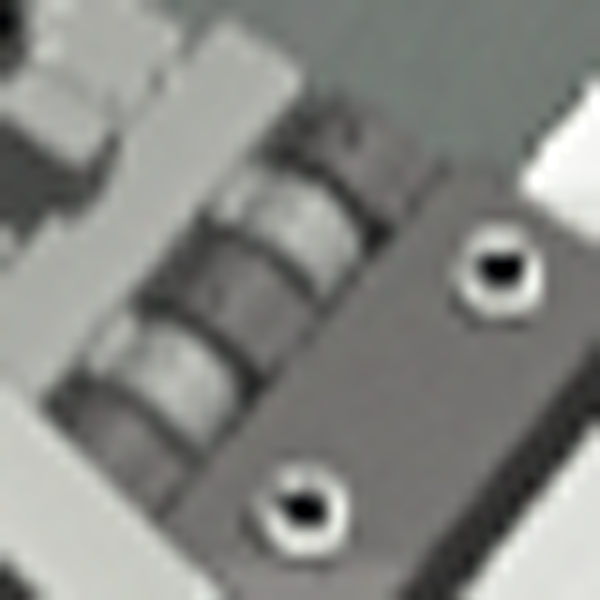

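View pics/e1w.png

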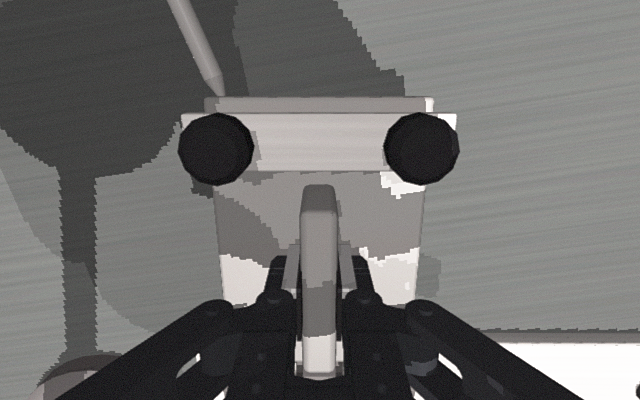

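Emit:
arm_command:
  increments:
    - [[0.0006,0,0,0,0,0,0],[0.0012,0,0,0,0,0,0],[0.0018,0,0,0,0,0,0],[0.0022,0,0,0,0,0,0],[0.0026,0,0,0,0,0,0],[0.0028,0,0,0,0,0,0],[0.003,0,0,0,0,0,0],[0.003,0,0,0,0,0,0]]

```text
time_s: 18.95
tool_pos: [570.1, -73.3, 54.3]
ee_rot: [-2.388, -2.04, 0.003]
ft_force: [-0.3, -2.1, -5.9]
gripper_width: 12.6
```

```bash
python3 f.py
```

```text
t 19.05 pos [570.1 -73.3  54.3] yaw 80.99 z [-1.8e-03 -4.0e-04 -1.0e+00] F [ 0.6 -2.4 -5.6] Tq [-0.48  0.14 -0.17] w 12.8
pos [570.06 -73.29  54.29] leafx -1.7905238419376495 leafy 2.766638221370716 F leaf x,y,z 0.19205945975326766 -2.2741645795365524 -5.737087786973443 Tq [-0.411  0.141 -0.137]
```

```bash
python3 - <<'E'
from cell import *
from h import *
s=observe(); a=np.radians(-9); ex=np.array([np.cos(a),np.sin(a)]);ey=np.array([-ex[1],ex[0]])
p=np.array([571.4,-76.3])-1.8*ex+.25*ey
print(rel(s,[*p,54.3],81.0))
E
```

```text
[-0.0025 -0.     -0.     -0.1     0.04   -0.01  ]
```

Next I return to the middle in y, level the tool, and make a light probe down to the ledge to check the height.

Emit:
arm_command:
  increments:
    - [[-0.0012,0,0,0,0,0,0],[-0.0025,0,0,-0.1,0,0,0],[-0.0025,0,0.0006,-0.1,0,0,0],[-0.0025,0,0.0012,-0.1,0,0,0],[-0.0025,0,0.0018,-0.1,0,0,0],[-0.0025,0,0.0023,-0.1,0,0,0],[-0.0025,0,0.0026,-0.1,0,0,0],[-0.0025,0,0.0028,-0.1,0,0,0]]

```text
time_s: 19.85
tool_pos: [569.6, -75.6, 51.7]
ee_rot: [2.388, 2.04, -0.001]
ft_force: [-2.1, 0.3, -1.2]
gripper_width: 12.8
```

```bash
python3 f.py
```

```text
t 19.95 pos [569.6 -75.6  51.7] yaw 81.0 z [ 0.e+00 -7.e-04 -1.e+00] F [-1.7  0.5 -2. ] Tq [0.06 0.32 0.06] w 12.5
pos [569.62 -75.58  51.71] leafx -1.8665715996452412 leafy 0.43662054498893665 F leaf x,y,z -1.9912796154843109 -0.25834446284847046 -1.7566765474127057 Tq [0.07  0.301 0.03 ]
```

```bash
python3 - <<'E'
from cell import *
from h import *
s=observe(); a=np.radians(-9); ex=np.array([np.cos(a),np.sin(a)]);ey=np.array([-ex[1],ex[0]])
p=np.array([571.4,-76.3])-1.8*ex+.25*ey
print(rel(s,[*p,54.25],81.0))
E
```

```text
[-0.0002  0.0001 -0.0025  0.01    0.04    0.    ]
```

Emit:
arm_command:
  increments:
    - [[0,0,-0.0008,0,0,0,0],[0,0,-0.0016,0,0,0,0],[-0.0002,0,-0.0022,0,0,0,0],[-0.0002,0,-0.0025,0,0,0,0],[-0.0002,0,-0.0025,0,0,0,0],[-0.0002,0,-0.0025,0,0,0,0],[-0.0002,0,-0.0025,0,0,0,0],[-0.0002,0,-0.0025,0,0,0,0]]

```text
time_s: 20.75
tool_pos: [569.6, -75.8, 54.2]
ee_rot: [2.389, 2.04, -0.001]
ft_force: [-0.4, -0.1, -6.2]
gripper_width: 12.6
```

```bash
python3 f.py; python3 look2.py g1; python3 - <<'E'
from h import *
crop("pics/g1s.png","pics/g1d.png",320,240,400,310,9)
E
```

```text
t 20.85 pos [569.6 -75.8  54.2] yaw 81.0 z [-0.e+00 -8.e-04 -1.e+00] F [-0.8  1.  -6. ] Tq [-0.01  0.05  0.05] w 12.3
pos [569.57 -75.78  54.19] leafx -1.8888813196737264 leafy 0.2285581683815804 F leaf x,y,z -0.21733717951454928 0.33722335668414294 -5.803195055700115 Tq [0.022 0.073 0.013]
t 20.95 pos [569.6 -75.8  54.2] yaw 81.0 z [-1.e-04 -7.e-04 -1.e+00] F [ 0.6  0.6 -6.8] Tq [-0.01  0.05  0.  ] w 12.5
[ 0.56  0.73 -0.77  1.84  0.67  0.85  0.86]
```

View pics/g1d.png

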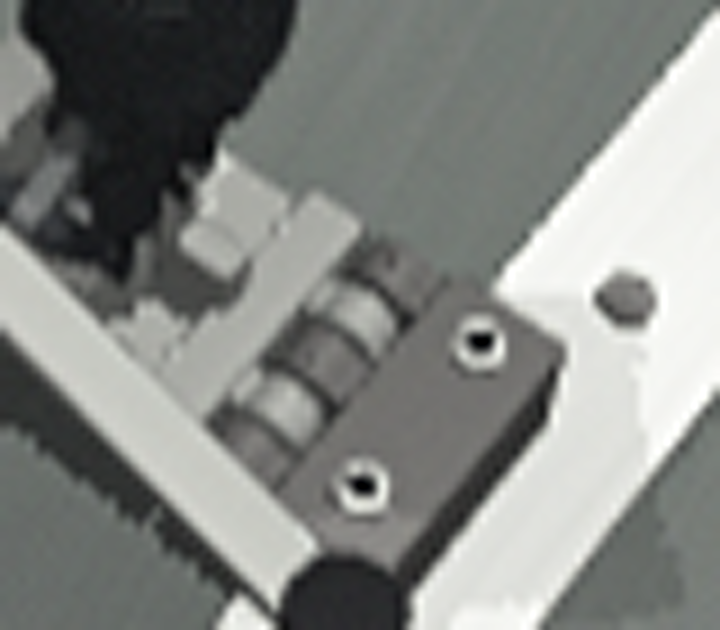

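View pics/g1s.png

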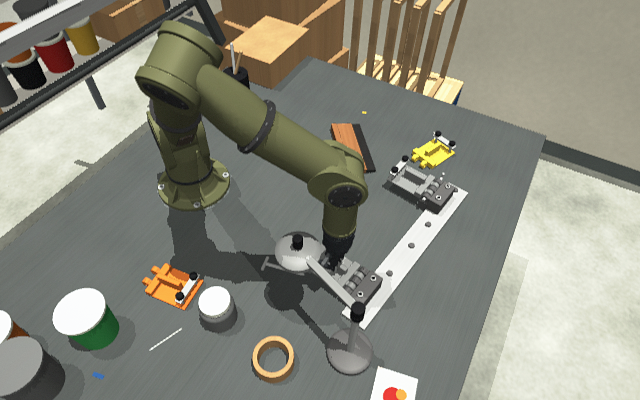

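View pics/g1w.png

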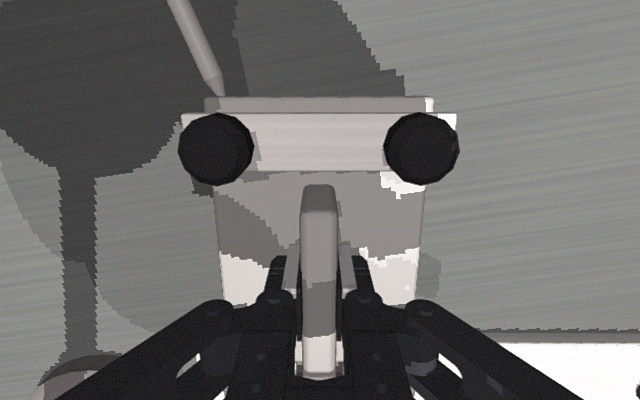

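```bash
python3 - <<'E'
from cell import *
from h import *
st(observe()); print(observe()["joint_vel"].round(4)); print(finish_job())
E
```

```text
t 20.95 pos [569.6 -75.8  54.2] yaw 81.0 z [-1.e-04 -7.e-04 -1.e+00] F [ 0.6  0.6 -6.8] Tq [-0.01  0.05  0.  ] w 12.5
[-0.0008  0.0006 -0.0009  0.0003 -0.001   0.     -0.0002]
the job is handed in; nothing more can be done
None
```

The jaw is fitted in the right-hand hinge clamp and held there. I handed the job in at 20.95 s.

**What I did:** I swung the lamp arm round to the right until it met its stop, about 84° of travel and about 22 N on the tool. Then I picked up the grey loose jaw by its rib and lowered its two knuckles into the gaps. Light touches of 2 to 5 N against the leaf set the position along x, y and z.

**Last checks:**
- **Contact:** the side forces are near zero and the vertical force is only the jaw's weight, about 6 N, so it is not leaning on the leaf. The arm is still.
- **Level and fit:** the tool is within 0.05° of vertical, and the jaw has not shifted in the grip. The scene picture shows the jaw's knuckles between the three fixed ones, with gaps on both sides.
- **Height:** the touch on the ledge gave a fitted height within about 0.1 mm of the one I worked out from the table.

**What disagreed or was not checked:**
- The first camera estimate of the bore, from the bolt heads, was about 1.8 mm further in +x than the touch gave. An estimate from the jamb edge agreed with the touch, so I used the touch.
- In y I only touched one side and took the middle from the given 2.5 mm clearance.
- The holes themselves are not visible in any picture, so their line rests on these touches.

I did not touch the pin, tape, ink tub or squeegee.

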